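# Finish the music boxes at the craft table

### The job

Finish the music boxes on the craft table: put any glue pots left standing in the wooden sound bases upright into the brown tray, and seat every music movement on the table flat and fully home in the base whose inlay has the colour of its key. Wind each movement fully: turn its key clockwise until it comes to its stop. Leave the other things on the table where they are and do not tip a movement on its side.

Things in the scene. Friction and masses are not known exactly. Their poses are not given: they have to be found in the camera images.
- mov_red: Loose music movement, red key and trim, 350 g, perhaps absent. Wide part 74 x 66 mm, 34 high (clear cover; grip across the 66), at x -55 to +19 mm; narrow spring end 36 x 46, 28 high, at x +19 to +55, carries the key. Origin: centre of the underside of the 110 mm length; x to the key end, z up. Stands key upwards on the table.
- key_red (a joint): Winding of the red key, rad: 0 run down, 6.28 fully wound, at a firm stop. Grows as the key turns clockwise seen from above. Starts partly wound, at 0.6 to 3.6. Takes 0.09 to 0.15 N m to turn; the key stays where it is left, but turning it anticlockwise lets the spring down.
- key_grip_red (a point): Centre of the red butterfly key's wing, on its upright axis, 54 mm above the movement's underside, 37 mm from its origin along +x. The wing: a flat blade 46 mm long (this point's x), 10 thick (y), 24 high (z); below it a thin shaft with 14 mm of free height over the spring barrel; wing bottom 8 mm above the clear cover's top.
- pocket_red (a point): Centre of the pocket floor of the beech sound base with red inlay (160 x 110 x 24 mm, stuck fast to the table): 12 mm above the table, 12 below the rim. x along the pocket to its narrow end, z up. The pocket has the movement's stepped outline with 2.5 mm play all round; a seated movement has its origin here and the same axes.
- pot_red: White glue pot with orange cap, 44 mm across, 60 mm high, 90 g, perhaps absent; if present it starts upright in the pocket of the base with red inlay (all pots look alike). Origin: centre of its underside, z up.
- mov_green: Loose music movement, green key and trim, 350 g, perhaps absent. Wide part 74 x 66 mm, 34 high (clear cover; grip across the 66), at x -55 to +19 mm; narrow spring end 36 x 46, 28 high, at x +19 to +55, carries the key. Origin: centre of the underside of the 110 mm length; x to the key end, z up. Stands key upwards on the table.
- key_green (a joint): Winding of the green key, rad: 0 run down, 6.28 fully wound, at a firm stop. Grows as the key turns clockwise seen from above. Starts partly wound, at 0.6 to 3.6. Takes 0.09 to 0.15 N m to turn; the key stays where it is left, but turning it anticlockwise lets the spring down.
- key_grip_green (a point): Centre of the green butterfly key's wing, on its upright axis, 54 mm above the movement's underside, 37 mm from its origin along +x. The wing: a flat blade 46 mm long (this point's x), 10 thick (y), 24 high (z); below it a thin shaft with 14 mm of free height over the spring barrel; wing bottom 8 mm above the clear cover's top.
- pocket_green (a point): Centre of the pocket floor of the beech sound base with green inlay (160 x 110 x 24 mm, stuck fast to the table): 12 mm above the table, 12 below the rim. x along the pocket to its narrow end, z up. The pocket has the movement's stepped outline with 2.5 mm play all round; a seated movement has its origin here and the same axes.
- pot_green: White glue pot with orange cap, 44 mm across, 60 mm high, 90 g, perhaps absent; if present it starts upright in the pocket of the base with green inlay (all pots look alike). Origin: centre of its underside, z up.
- mov_blue: Loose music movement, blue key and trim, 350 g, perhaps absent. Wide part 74 x 66 mm, 34 high (clear cover; grip across the 66), at x -55 to +19 mm; narrow spring end 36 x 46, 28 high, at x +19 to +55, carries the key. Origin: centre of the underside of the 110 mm length; x to the key end, z up. Stands key upwards on the table.
- key_blue (a joint): Winding of the blue key, rad: 0 run down, 6.28 fully wound, at a firm stop. Grows as the key turns clockwise seen from above. Starts partly wound, at 0.6 to 3.6. Takes 0.09 to 0.15 N m to turn; the key stays where it is left, but turning it anticlockwise lets the spring down.
- key_grip_blue (a point): Centre of the blue butterfly key's wing, on its upright axis, 54 mm above the movement's underside, 37 mm from its origin along +x. The wing: a flat blade 46 mm long (this point's x), 10 thick (y), 24 high (z); below it a thin shaft with 14 mm of free height over the spring barrel; wing bottom 8 mm above the clear cover's top.
- pocket_blue (a point): Centre of the pocket floor of the beech sound base with blue inlay (160 x 110 x 24 mm, stuck fast to the table): 12 mm above the table, 12 below the rim. x along the pocket to its narrow end, z up. The pocket has the movement's stepped outline with 2.5 mm play all round; a seated movement has its origin here and the same axes.
- pot_blue: White glue pot with orange cap, 44 mm across, 60 mm high, 90 g, perhaps absent; if present it starts upright in the pocket of the base with blue inlay (all pots look alike). Origin: centre of its underside, z up.
- tray_in (a point): Brown wooden pot tray fixed on the table at the left; outside 180 (its x) x 130 (its y) mm, walls 5 mm thick and 18 mm high. The point is the centre of its inner floor, 5 mm above the table.
- coffee: Bystander, loose, to be left alone: takeaway cup with lid, 88 mm across, 118 mm high, a straw above. Origin at its underside.
- screwdriver: Bystander, loose, to be left alone: screwdriver with yellow handle lying flat. Origin at its underside.
- pencil_case: Bystander, loose, to be left alone: turquoise pencil case 75 x 190 x 50 mm. Origin at its underside.
- pliers: Bystander, loose, to be left alone: pliers with red handles, about 150 mm long, lying flat. Origin at its underside.
- tape: Bystander, loose, to be left alone: roll of beige tape 84 mm across, 25 mm high, lying flat. Origin at its underside.
- offcut: Bystander, loose, to be left alone: marbled green, yellow and blue plastic offcut, about 75 mm long, 10 mm high. Origin at its underside.
There are look-alikes about, which are no part of the job. What is shaped like the pot_blue but grey or turquoise is not meant.

How it is judged:
At the end, for the whole second after the job is handed in: Each movement present lies in its own colour's pocket, within 5 mm and 0.08 rad of its centre and axes, underside within 3 mm of the floor, level, at rest, key wound past 5.9 of 6.28 rad; each pot present stands upright and at rest on the tray floor; bystanders in place (x of mov_red in the frame of pocket_red between -0.005 and 0.005 m and y of mov_red in the frame of pocket_red between -0.005 and 0.005 m and z of mov_red in the frame of pocket_red between -0.003 and 0.003 m and angle between each of mov_red, mov_green, mov_blue's own z axis and vertical below 0.05 rad and angle between the x axis of mov_red and the x axis of pocket_red, either way round below 0.08 rad and x of key_grip_red in the frame of pocket_red above 0.02 m and linear speed of each of mov_red, pot_red, mov_green, pot_green, mov_blue, pot_blue below 0.02 m/s and value of joint each of key_red, key_green, key_blue above 5.9 rad and x of pot_red in the frame of tray_in between -0.07 and 0.07 m and y of pot_red in the frame of tray_in between -0.045 and 0.045 m and z of pot_red in the frame of tray_in between -0.004 and 0.006 m and angle between each of pot_red, pot_green, pot_blue's own z axis and vertical below 0.15 rad and x of mov_green in the frame of pocket_green between -0.005 and 0.005 m and y of mov_green in the frame of pocket_green between -0.005 and 0.005 m and z of mov_green in the frame of pocket_green between -0.003 and 0.003 m and angle between the x axis of mov_green and the x axis of pocket_green, either way round below 0.08 rad and x of key_grip_green in the frame of pocket_green above 0.02 m and x of pot_green in the frame of tray_in between -0.07 and 0.07 m and y of pot_green in the frame of tray_in between -0.045 and 0.045 m and z of pot_green in the frame of tray_in between -0.004 and 0.006 m and x of mov_blue in the frame of pocket_blue between -0.005 and 0.005 m and y of mov_blue in the frame of pocket_blue between -0.005 and 0.005 m and z of mov_blue in the frame of pocket_blue between -0.003 and 0.003 m and angle between the x axis of mov_blue and the x axis of pocket_blue, either way round below 0.08 rad and x of key_grip_blue in the frame of pocket_blue above 0.02 m and x of pot_blue in the frame of tray_in between -0.07 and 0.07 m and y of pot_blue in the frame of tray_in between -0.045 and 0.045 m and z of pot_blue in the frame of tray_in between -0.004 and 0.006 m); the robot touches nothing.
It fails at once if a bystander is moved by more than 30 mm (distance of any of coffee, screwdriver, pencil_case, pliers, tape, offcut from where it was at the start of the episode above 0.03 m).
It fails at once if a movement is tipped on its side (angle between any of mov_red, mov_green, mov_blue's own z axis and vertical above 0.9 rad).
Of pot_red, pot_green, pot_blue only 1 to 2 are there at a start; the rules pass over those that are not, and their reading is None.
Of mov_red, mov_green, mov_blue only 2 to 3 are there at a start; the rules pass over those that are not, and their reading is None.
At some moment in a run one of mov_red, mov_green, mov_blue may be knocked a few centimetres aside while the robot is not near it.
It also fails if it takes over 210 s, if anything falls off the work surface, if the arm or the gripper's body presses on something with over 40 N, if the wrist force passes 120 N, or if a joint passes its speed limit or range.

### The arm

A 7-joint arm with a two-finger parallel gripper is mounted at the origin on the work surface. World frame = base frame: x ahead of the robot, y to its left, z up, the work surface at z = 0. Lengths are in m, angles in rad, forces in N, time in s.
With the tool pointing down it reaches from about 0.4 to 0.85 m from the base axis. Payload 4.5 kg.
Tool frame: the origin (TCP) lies between the finger pads; the fingertips stand r.tip_reach ahead of it and the grasp point (between the pads) lies 3 mm ahead of it (r.tip_reach is the distance from the TCP to the fingertips, in m); z points along the fingers, y is the line along which they close (so a half turn about z gives the same grasp; the last joint's range is limited). The gripper opens to 88 mm and grips with 3 to 60 N. Pads are 18 mm wide; open, the fingers measure 123 mm over their backs; the gripper's body (75 mm by 187 mm) begins 45 mm behind the grasp point.
Start: joints at [1.346, 0.689, -0.195, 1.565, 0.157, 0.902, -0.215], TCP at [0.16, -0.604, 0.261] pointing down, gripper open.
Joint ranges: [-3.01, 3.01], [-0.46, 2.08], [-1.47, 1.51], [0.13, 2.56], [-1, 4.14], [0.04, 2.09], [-2.66, 2.66]. Speed limits (rad/s): [2.57, 2.57, 3.14, 3.14, 3.14, 3.14, 3.14].

### API

Orientations are given as a unit quaternion [x, y, z, w].
In Python, from plant import r gives the robot as it stands.
- The arm moves only by the tool step_arm, never from a script. Its argument "motion" is a list of rows, each an object with "dp": the shift along the tool's x, y, z in mm, a list of three; "twist": the turn, a rotation vector about the tool's x, y, z in rad, a list of three; "hand": the opening, from -1 (shut) to 1 (fully open). In form: [{"dp": [dx, dy, dz], "twist": [rx, ry, rz], "hand": hand}, ...]. A call has 1 to 5 rows; each row is the pose to reach, as a shift and turn from the pose commanded when the call began, along the tool's axes at that moment; what a row does not reach only later rows make up. A row lasts 1/8 s, in which the tool goes at most 62.5 mm and 10.7 degrees, less where a joint would pass 70% of its speed; a pose out of reach is approached as far as the arm can. A call with a gripper value outside its range is refused whole. The fingers move at their own pace and stop on an object; "force" is the grip in N (left out, the last holds). Time passes only in rows, so rows that repeat a pose let the fingers close. It gives the time, the measured TCP pose, the force, the opening and the grip force at its end, in the units of the state.
- r.get_state(): the state, without advancing time (a new reading comes with each control period).
- r.snapshot(name): name is "scene" or "top" or "wrist"; returns a dict with "pixels" (420x560x3 uint8, red, green, blue), "depth" (420x560 float32, m along the optical axis (not along the pixel's ray), 0 where there is no reading), "fx", "fy", "cx", "cy" (pixels), "xyz" and "orientation" of the camera in the world; the wrist camera has in their place "mount" (4x4, takes a point from camera to tool coordinates, whose origin is the TCP and whose axes are the flange's). Camera axes: x right, y down, z forward; pixel columns grow to the right and rows downward; lengths in m; the calibration is good to about 2 mm. A picture is of the moment at which its call begins: read the wrist's pose just before it.
- r.finish_job(): hands the job in; it is judged then, once.
Trained networks look in the newest picture that a camera, given by its name, has taken for a name from the list of things; names that differ only in an ending like _2 or _b are one class to them, and where a whole thing is asked for, a point or a joint stands for the part that bears it (a point fixed in the world has none). Each returns a list of dicts, best first, with "score" (0 to 1); they miss things now and then, are a little off and sometimes report something else, mostly with a low value. They report only what shows in the picture. A call takes as long as a camera call. They do not tell look-alikes from the thing itself.
- r.search_frame(camera, thing): "at" ([x, y, z] in m, in the coordinates of the camera as it stood for that picture, good to about 4 mm: the middle of the surface that is visible of it).
The state is a dict: "clock": time; "q": joint angles; "qd": joint speeds; "joint_torque": joint torques, N m; "tool_pos": TCP position; "eef_rot": TCP orientation; "contact_force": force on the tool from outside, world axes, zero at the start; "moment": the same for the moment, N m; "opening": opening from 0.0 (shut) to 1.0 (fully open); "finger_force": force on a finger pad.
Only numpy, scipy, OpenCV 4.12 (cv2) and the standard library are available. Lean on these libraries where they do the work, as an engineer would, in place of code of your own. Each camera call takes 0.05 s, during which the arm holds its last target. There are 200 camera calls.

## Working session

There is one attempt and no reset: what is moved stays moved. The work goes in short steps, Python scripts to look and compute and a tool call to move; the robot and the scene stay as the last step left them, time stands still between calls to the robot, and variables do not carry over. Pictures are saved under pics/ and viewed, at most 14 in all, crops included, and the job is handed in when it is done.

Besides the shell and the picture viewer there is one more tool, called after ">>>" as name(argument=value, ...), one argument or row to a line, values as JSON. step_arm: Moves the arm, as the interface text tells. Its arguments: {"type":"object","properties":{"motion":{"type":"array"},"force":{"type":"number"}},"required":["motion"]}

```bash
ls; mkdir -p pics; cat > h.py <<'E'
import numpy as np, cv2
from scipy.spatial.transform import Rotation as R
from plant import r
def cam(name):
    s=r.get_state(); d=r.snapshot(name)
    if 'mount' in d:
        T=np.eye(4);T[:3,:3]=R.from_quat(s['eef_rot']).as_matrix();T[:3,3]=s['tool_pos'];T=T@np.array(d['mount'])
    else:
        T=np.eye(4);o=np.array(d['orientation']);T[:3,:3]=o if o.shape==(3,3) else R.from_quat(o).as_matrix();T[:3,3]=d['xyz']
    d['T']=T; return d
def world(d):
    v,u=np.mgrid[:420,:560];z=d['depth']
    p=np.stack([(u-d['cx'])/d['fx']*z,(v-d['cy'])/d['fy']*z,z],-1)
    return p@d['T'][:3,:3].T+d['T'][:3,3]
def save(d,n,crop=None,k=1):
    im=d['pixels'][:,:,::-1]
    if crop: a,b,c,e=crop; im=im[b:e,a:c]
    cv2.imwrite('pics/'+n,cv2.resize(im,None,fx=k,fy=k,interpolation=cv2.INTER_CUBIC))
def find(d,name,things):
    for t in things:
        for x in r.search_frame(name,t):
            if x['score']>.25: print(t,round(x['score'],2),np.round(d['T'][:3,:3]@x['at']+d['T'][:3,3],3), np.round([d['fx']*x['at'][0]/x['at'][2]+d['cx'],d['fy']*x['at'][1]/x['at'][2]+d['cy']]))
E
python3 - <<'E'
from h import *
print(r.tip_reach, r.get_state())
for n in ['top','scene']:
    d=cam(n); save(d,n+'0.png',k=1.4); np.savez(n+'0.npz',**d); print(n,d['T'].round(3),d['fx'],d['cx'])
    find(d,n,['mov_red','mov_green','mov_blue','pot_red','pocket_red','pocket_green','pocket_blue','tray_in','key_red','coffee','screwdriver','pencil_case','pliers','tape','offcut'])
E
```

```text
pics
0.022 {'clock': 0.0, 'q': array([ 1.34579143,  0.68997219, -0.194484  ,  1.56636931,  0.15731279,
        0.90248904, -0.21511466]), 'qd': array([ 2.18239425e-04, -3.29003237e-04, -1.28213145e-03,  2.82484876e-04,
       -4.19000364e-04, -8.28086056e-04,  5.65316715e-05]), 'joint_torque': array([ 7.98004166e-04, -5.27564013e+01, -1.26690812e+00, -1.53430778e+01,
       -5.25879557e-02,  6.51449023e-03,  1.84103264e-04]), 'tool_pos': array([ 0.15973517, -0.60361994,  0.25990986]), 'eef_rot': array([ 9.91635037e-01,  1.29070135e-01, -2.00049024e-04, -9.01539603e-04]), 'contact_force': array([ 0.26557353,  0.38522967, -0.0630802 ]), 'moment': array([ 0.01976028, -0.02074348,  0.00330313]), 'finger_force': 0.0, 'opening': 1.0032715932926497}
top [[-0.012 -0.983  0.185  0.292]
 [-1.     0.017  0.022 -0.089]
 [-0.025 -0.185 -0.982  1.389]
 [ 0.     0.     0.     1.   ]] 411.8089681643124 283.09119181922205
mov_green 0.86 [ 0.453 -0.043  0.033] [279. 230.]
mov_blue 0.96 [ 0.405 -0.298  0.027] [356. 243.]
pocket_red 0.81 [0.573 0.173 0.012] [216. 197.]
pocket_green 0.62 [ 0.595 -0.338  
[... 909 characters left out ...]
[0.6   0.175 0.015] [366. 228.]
pocket_green 0.81 [ 0.615 -0.346  0.018] [160. 259.]
pocket_green 0.31 [0.701 0.409 0.017] [471. 249.]
pocket_blue 0.61 [ 0.661 -0.1    0.022] [263. 262.]
tray_in 0.77 [0.544 0.417 0.003] [446. 203.]
coffee 0.92 [ 0.498 -0.532  0.113] [ 72. 207.]
coffee 0.41 [0.599 0.176 0.017] [367. 227.]
screwdriver 0.7 [0.265 0.278 0.018] [367. 135.]
screwdriver 0.59 [ 0.421 -0.035  0.06 ] [275. 174.]
screwdriver 0.54 [0.774 0.149 0.012] [377. 291.]
pencil_case 0.95 [ 0.771 -0.234  0.051] [208. 307.]
pliers 0.78 [0.698 0.407 0.019] [470. 248.]
tape 0.73 [0.798 0.026 0.021] [328. 307.]
offcut 0.56 [0.776 0.147 0.008] [377. 293.]
offcut 0.27 [ 0.423 -0.031  0.06 ] [276. 175.]
```

View pics/top0.png

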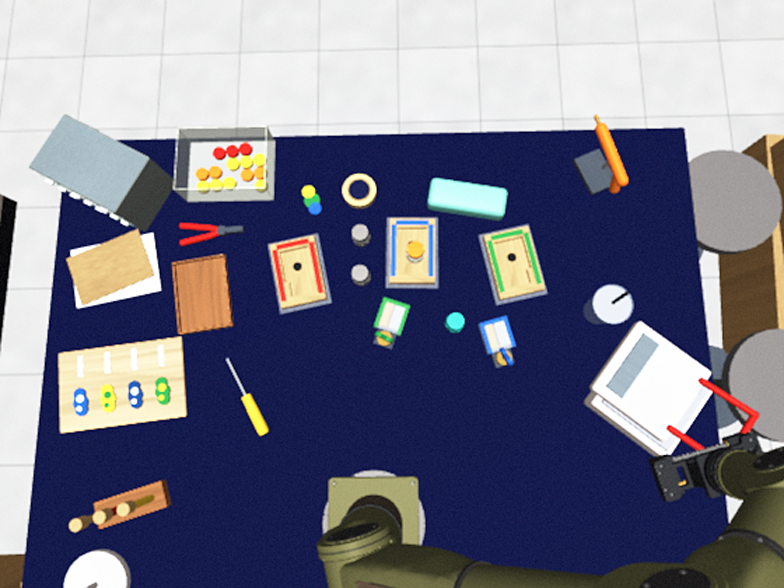

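View pics/scene0.png

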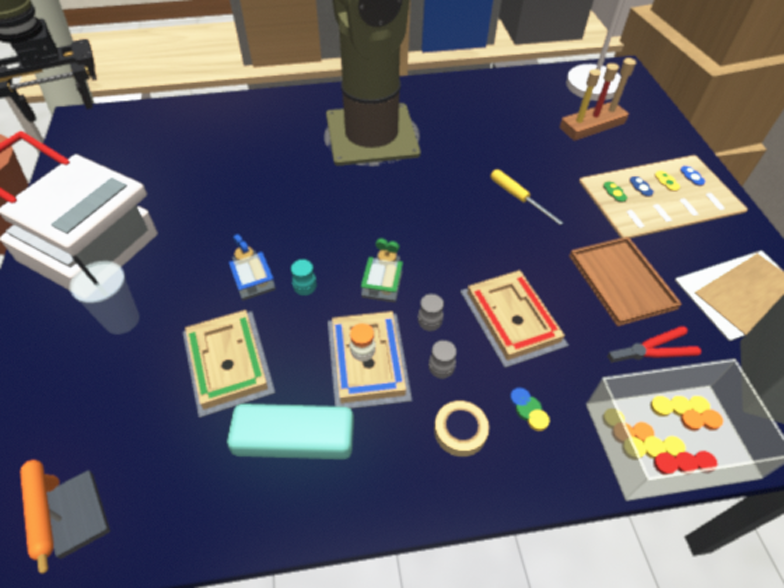

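>>> step_arm(
  motion=[
    {"dp": [30, -30, -60], "twist": [0, 0, 0], "hand": 1},
    {"dp": [60, -60, -120], "twist": [0, 0, 0], "hand": 1},
    {"dp": [100, -90, -160], "twist": [0, 0, 0], "hand": 1},
    {"dp": [140, -125, -160], "twist": [0, 0, 0], "hand": 1},
    {"dp": [180, -160, -160], "twist": [0, 0, 0], "hand": 1},
  ],
)

```text
clock: 2.22
tool_pos: [0.2944, -0.4024, 0.4223]
eef_rot: [0.992, 0.129, 0.001, 0.002]
contact_force: [0.3, -0.0, -0.2]
opening: 1.002
finger_force: 0.0
```

>>> step_arm(
  motion=[
    {"dp": [40, -40, 0], "twist": [0, 0, 0.1], "hand": 1},
    {"dp": [85, -80, 0], "twist": [0, 0, 0.2], "hand": 1},
    {"dp": [130, -120, 0], "twist": [0, 0, 0.26], "hand": 1},
    {"dp": [175, -165, 0], "twist": [0, 0, 0.26], "hand": 1},
    {"dp": [215, -205, 0], "twist": [0, 0, 0.26], "hand": 1},
  ],
)

```text
clock: 2.85
tool_pos: [0.4492, -0.1482, 0.421]
eef_rot: [1.0, -0.0, 0.0, 0.0]
contact_force: [0.1, 0.2, 0.6]
opening: 0.997
finger_force: 0.0
```

>>> step_arm(
  motion=[
    {"dp": [0, 0, 0], "twist": [0, 0, 0], "hand": 1},
    {"dp": [0, 0, 0], "twist": [0, 0, 0], "hand": 1},
    {"dp": [0, 0, 0], "twist": [0, 0, 0], "hand": 1},
  ],
)

```text
clock: 3.22
tool_pos: [0.4476, -0.152, 0.4206]
eef_rot: [1.0, -0.002, -0.0, 0.0]
contact_force: [-0.3, -0.4, 0.5]
opening: 1.0
finger_force: 0.0
```

```bash
python3 - <<'E'
from h import *
s=r.get_state();print(s['clock'],s['q'].round(2),s['tool_pos'],s['eef_rot'])
d=cam('wrist'); save(d,'w1.png',k=1.4); np.savez('w1.npz',**d); print(d['mount'])
find(d,'wrist',['mov_green','mov_blue','pot_blue','pocket_green','pocket_blue','key_grip_green','key_grip_blue'])
E
```

```text
3.225 [ 0.45  0.31 -0.31  1.75  0.1   1.1  -1.47] [ 0.44756924 -0.15198737  0.42064918] [ 9.99997199e-01 -2.31167952e-03 -3.02991768e-04  4.07175526e-04]
[[-7.28429873e-04 -9.62409050e-01 -2.71603186e-01  6.99163388e-02]
 [ 9.99999251e-01 -9.68301536e-04  7.49154813e-04  2.54768250e-04]
 [-9.83987153e-04 -2.71602436e-01  9.62409034e-01 -1.23183682e-01]
 [ 0.00000000e+00  0.00000000e+00  0.00000000e+00  1.00000000e+00]]
mov_green 0.81 [ 0.463 -0.043  0.031] [209. 155.]
mov_blue 0.91 [ 0.416 -0.296  0.034] [365. 183.]
pot_blue 0.96 [0.569 0.015 0.057] [160.  83.]
pot_blue 0.94 [ 0.457 -0.198  0.061] [307. 161.]
pot_blue 0.88 [ 0.618 -0.115  0.072] [249.  42.]
pot_blue 0.71 [0.66  0.017 0.052] [153.  12.]
pocket_green 0.81 [ 0.604 -0.341  0.021] [401.  59.]
pocket_blue 0.86 [ 0.616 -0.097  0.012] [240.  53.]
pocket_blue 0.36 [ 0.373 -0.306  0.064] [375. 213.]
key_grip_green 0.76 [ 0.424 -0.029  0.063] [197. 183.]
key_grip_green 0.42 [ 0.466 -0.045  0.032] [210. 153.]
key_grip_blue 0.59 [ 0.371 -0.308  0.062] [375. 214.]
```

View pics/w1.png

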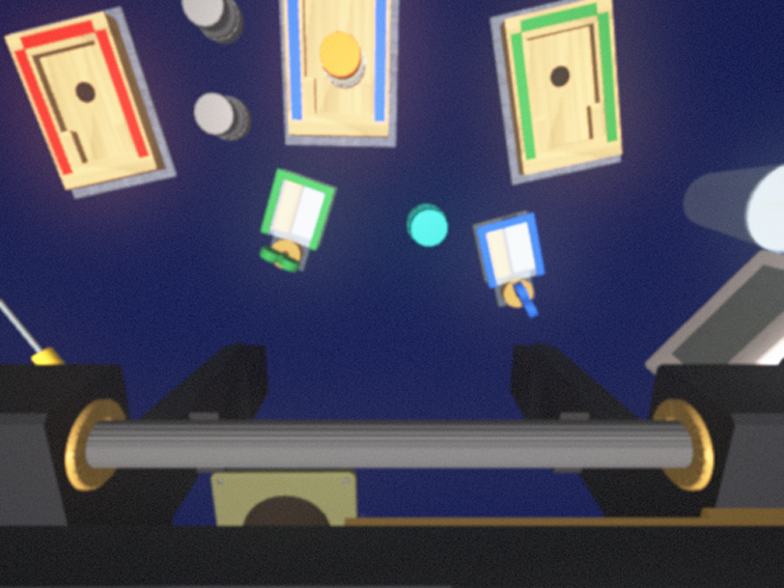

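>>> step_arm(
  motion=[
    {"dp": [40, 20, 0], "twist": [0, 0, 0], "hand": 1},
    {"dp": [80, 40, 0], "twist": [0, 0, 0], "hand": 1},
    {"dp": [110, 50, 0], "twist": [0, 0, 0], "hand": 1},
    {"dp": [110, 50, 0], "twist": [0, 0, 0], "hand": 1},
    {"dp": [110, 50, 0], "twist": [0, 0, 0], "hand": 1},
  ],
)

```text
clock: 4.25
tool_pos: [0.5577, -0.2, 0.4205]
eef_rot: [1.0, -0.0, -0.001, -0.0]
contact_force: [0.5, -0.2, 0.1]
opening: 0.998
finger_force: 0.0
```

```bash
cat >> h.py <<'E'
def rect(P,lo,hi,c,rad):
    m=(P[...,2]>lo)&(P[...,2]<hi)&(np.hypot(P[...,0]-c[0],P[...,1]-c[1])<rad)
    p=P[m]; 
    if len(p)<20: return None
    # drop isolated points: 2 mm grid, morphological open, biggest part
    g=np.zeros((200,200),np.uint8); ij=((p[:,:2]-c)/.002+100).astype(int); g[ij[:,0].clip(0,199),ij[:,1].clip(0,199)]=255
    g=cv2.morphologyEx(g,cv2.MORPH_CLOSE,np.ones((3,3)));g=cv2.morphologyEx(g,cv2.MORPH_OPEN,np.ones((3,3)))
    n,l,st,_=cv2.connectedComponentsWithStats(g); k=1+st[1:,4].argmax()
    q=p[l[ij[:,0].clip(0,199),ij[:,1].clip(0,199)]==k][:,:2]
    b=cv2.minAreaRect((q*1000).astype(np.float32)); return np.round(b[0],1),np.round(b[1],1),round(b[2],1),len(q),np.median(p[:,2]).round(4)
E
python3 - <<'E'
from h import *
s=r.get_state();print(s['clock'],s['tool_pos'])
d=cam('wrist'); save(d,'w2.png',k=1.4); np.savez('w2.npz',**d)
find(d,'wrist',['pot_blue'])
for n in ['w1.npz','w2.npz']:
    d=dict(np.load(n));P=world(d);print(n,d['fx'])
    print('G',rect(P,.026,.040,(.463,-.043),.07));print('B',rect(P,.026,.040,(.412,-.296),.07))
    print('pot',rect(P,.055,.09,(.618,-.115),.05))
    for k,c in dict(g=(.60,-.34),b=(.62,-.097),r=(.575,.174)).items():
        print(k,rect(P,.019,.029,c,.12),rect(P,.006,.017,c,.065))
    for k,c in dict(kg=(.424,-.029),kb=(.371,-.308)).items(): print(k,rect(P,.045,.075,c,.035))
E
```

```text
4.25 [ 0.55766109 -0.20003578  0.42051118]
pot_blue 0.84 [0.668 0.016 0.057] [128.  90.]
pot_blue 0.73 [ 0.626 -0.118  0.072] [220. 120.]
pot_blue 0.65 [0.568 0.013 0.06 ] [138. 160.]
pot_blue 0.63 [ 0.462 -0.196  0.062] [275. 226.]
w1.npz 315.8611015276433
G (array([462.3, -44.8]), array([66.5, 93.3]), 70.4, 2091, np.float64(0.032))
B (array([ 406.4, -299.6]), array([108.8,  66.4]), 14.9, 1996, np.float64(0.0323))
pot (array([ 622.7, -106.3]), array([38.2, 39.1]), 1.2, 789, np.float64(0.0708))
g (array([ 598.8, -344.7]), array([160.5, 111.6]), 11.8, 4958, np.float64(0.0234)) (array([ 599.2, -346.8]), array([115.5,  69. ]), 12.1, 3323, np.float64(0.0113))
b (array([618.7, -98.6]), array([110.3, 132. ]), 88.8, 3600, np.float64(0.0232)) (array([630.7, -98.2]), array([ 70.3, 108.1]), 88.9, 2189, np.float64(0.011))
r (array([585.2, 180. ]), array([160.4, 112.2]), 11.7, 5005, np.float64(0.0229)) (array([583.3, 183.7]), array([109.2,  66.5]), 11.2, 2871, np.float64(0.0109))
kg (array([419.7, -29.8]), array([45.3, 10.5]), 62.1, 260, np.float64(0.0614))
kb (array([ 371.1, -308.6]), array([43
[... 246 characters left out ...]
 , -106.5]), array([37.7, 38.7]), 0.1, 635, np.float64(0.071))
g (array([ 598.5, -344.6]), array([160.2, 110.8]), 11.8, 4116, np.float64(0.0235)) (array([ 598.7, -346.1]), array([115.5,  69.3]), 11.6, 2817, np.float64(0.0114))
b (array([632.7, -98.8]), array([110.6, 160.1]), 88.8, 4325, np.float64(0.0233)) (array([629.8, -97.5]), array([ 69.6, 109.4]), 88.3, 1911, np.float64(0.0111))
r (array([585.4, 180. ]), array([160. , 112.2]), 11.6, 4065, np.float64(0.023)) (array([582.5, 184. ]), array([111.1,  65.7]), 11.6, 2410, np.float64(0.011))
kg (array([431.8, -14.2]), array([4.6, 5.2]), 9.1, 21, np.float64(0.0531))
kb (array([ 371.9, -308.5]), array([42. ,  9.8]), 29.1, 149, np.float64(0.0631))
```

View pics/w2.png

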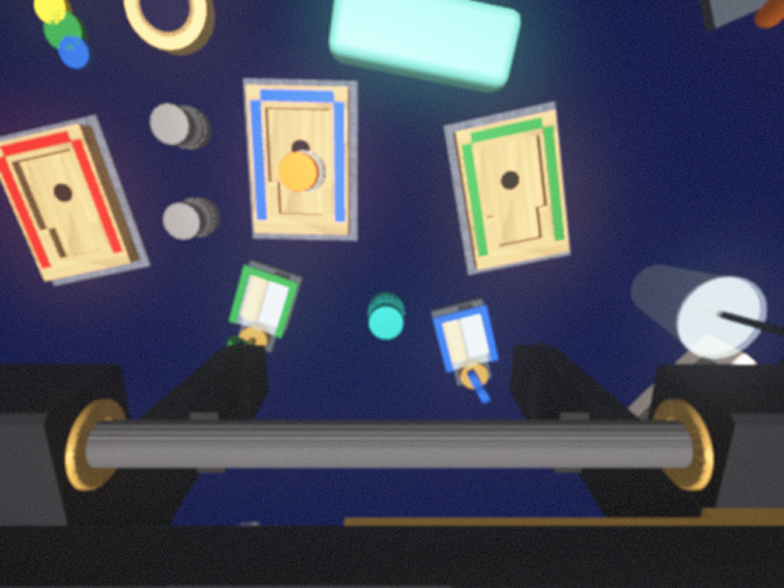

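>>> step_arm(
  motion=[
    {"dp": [30, -45, 30], "twist": [0, 0, 0], "hand": 1},
    {"dp": [65, -94, 60], "twist": [0, 0, 0], "hand": 1},
    {"dp": [65, -94, 120], "twist": [0, 0, 0], "hand": 1},
    {"dp": [65, -94, 175], "twist": [0, 0, 0], "hand": 1},
    {"dp": [65, -94, 220], "twist": [0, 0, 0], "hand": 1},
  ],
)

```text
clock: 4.97
tool_pos: [0.6223, -0.1062, 0.1993]
eef_rot: [1.0, -0.0, -0.001, 0.0]
contact_force: [0.4, 0.4, -0.5]
opening: 1.002
finger_force: 0.0
```

>>> step_arm(
  motion=[
    {"dp": [0, 0, 45], "twist": [0, 0, 0], "hand": 1},
    {"dp": [0, 0, 90], "twist": [0, 0, 0], "hand": 1},
    {"dp": [0, 0, 125], "twist": [0, 0, 0], "hand": 1},
    {"dp": [0, 0, 146], "twist": [0, 0, 0], "hand": 1},
    {"dp": [0, 0, 146], "twist": [0, 0, 0], "hand": 1},
  ],
)

```text
clock: 5.6
tool_pos: [0.6226, -0.1064, 0.0541]
eef_rot: [1.0, -0.0, -0.001, -0.0]
contact_force: [-0.7, -0.4, -0.2]
opening: 1.001
finger_force: 0.0
```

>>> step_arm(
  motion=[
    {"dp": [0, 0, 0], "twist": [0, 0, 0], "hand": -1},
    {"dp": [0, 0, 0], "twist": [0, 0, 0], "hand": -1},
    {"dp": [0, 0, 0], "twist": [0, 0, 0], "hand": -1},
    {"dp": [0, 0, 0], "twist": [0, 0, 0], "hand": -1},
    {"dp": [0, 0, 0], "twist": [0, 0, 0], "hand": -1},
  ],
  force=15,
)

```text
clock: 6.22
tool_pos: [0.6239, -0.1057, 0.055]
eef_rot: [1.0, -0.0, 0.001, -0.0]
contact_force: [-0.1, 0.6, 1.7]
opening: 0.489
finger_force: 15.0
```

>>> step_arm(
  motion=[
    {"dp": [0, 0, -20], "twist": [0, 0, 0], "hand": -1},
    {"dp": [0, 0, -60], "twist": [0, 0, 0], "hand": -1},
    {"dp": [0, 0, -100], "twist": [0, 0, 0], "hand": -1},
    {"dp": [0, 0, -120], "twist": [0, 0, 0], "hand": -1},
    {"dp": [0, 0, -120], "twist": [0, 0, 0], "hand": -1},
  ],
)

```text
clock: 6.85
tool_pos: [0.6245, -0.107, 0.1774]
eef_rot: [1.0, -0.001, 0.002, 0.0]
contact_force: [0.1, 0.5, -1.1]
opening: 0.487
finger_force: 15.0
```

```bash
python3 - <<'E'
from h import *
d=dict(np.load('top0.npz'));P=world(d)
print(rect(P,.0125,.024,(.53,.42),.13),rect(P,.002,.009,(.53,.42),.075))
d=cam('wrist');save(d,'w3.png');s=r.get_state();print(s['tool_pos'],s['opening'],s['q'].round(2))
d=cam('top');save(d,'t3.png',(100,120,420,310),2.4)
E
```

```text
(array([456., 469.]), array([20. ,  3.8]), 2.0, 10, np.float64(0.0169)) (array([530.1, 418.7]), array([149.4, 117.7]), 8.7, 921, np.float64(0.0054))
[ 0.62346171 -0.10687589  0.17573604] 0.48988830260877886 [ 0.23  0.81 -0.24  1.62  0.25  0.75 -1.7 ]
```

View pics/t3.png

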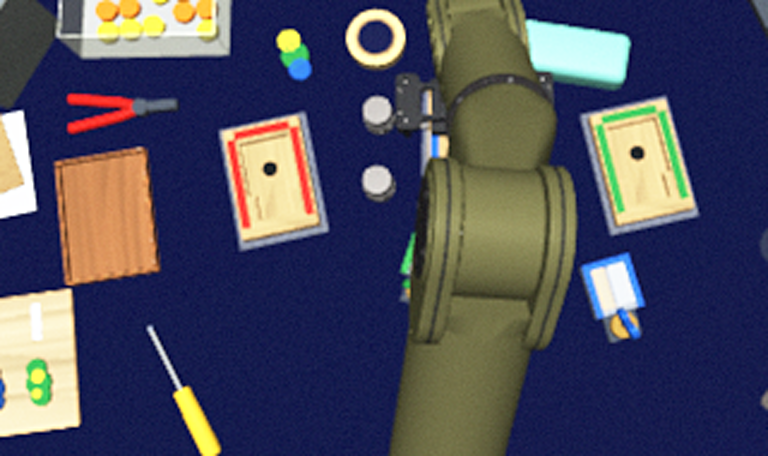

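>>> step_arm(
  motion=[
    {"dp": [-8, -45, 0], "twist": [0, 0, 0], "hand": -1},
    {"dp": [-17, -100, 0], "twist": [0, 0, 0], "hand": -1},
    {"dp": [-27, -155, 0], "twist": [0, 0, 0], "hand": -1},
    {"dp": [-37, -210, 0], "twist": [0, 0, 0], "hand": -1},
    {"dp": [-47, -265, 0], "twist": [0, 0, 0], "hand": -1},
  ],
)

```text
clock: 7.58
tool_pos: [0.5755, 0.1598, 0.1733]
eef_rot: [1.0, -0.001, -0.001, 0.001]
contact_force: [-0.2, -0.5, -1.1]
opening: 0.486
finger_force: 15.0
```

>>> step_arm(
  motion=[
    {"dp": [-10, -55, 0], "twist": [0, 0, 0], "hand": -1},
    {"dp": [-20, -110, 0], "twist": [0, 0, 0], "hand": -1},
    {"dp": [-30, -165, 0], "twist": [0, 0, 0], "hand": -1},
    {"dp": [-40, -215, 0], "twist": [0, 0, 0], "hand": -1},
    {"dp": [-46, -260, 0], "twist": [0, 0, 0], "hand": -1},
  ],
)

```text
clock: 8.2
tool_pos: [0.5293, 0.4202, 0.173]
eef_rot: [1.0, 0.0, -0.001, 0.001]
contact_force: [1.0, 0.4, -2.1]
opening: 0.486
finger_force: 15.0
```

>>> step_arm(
  motion=[
    {"dp": [0, 0, 0], "twist": [0, 0, 0], "hand": -1},
    {"dp": [0, 0, 40], "twist": [0, 0, 0], "hand": -1},
    {"dp": [0, 0, 80], "twist": [0, 0, 0], "hand": -1},
    {"dp": [0, 0, 105], "twist": [0, 0, 0], "hand": -1},
    {"dp": [0, 0, 110], "twist": [0, 0, 0], "hand": -1},
  ],
)

```text
clock: 8.82
tool_pos: [0.5299, 0.4158, 0.0617]
eef_rot: [1.0, -0.001, -0.002, 0.003]
contact_force: [-0.1, 0.8, -1.4]
opening: 0.486
finger_force: 15.0
```

```bash
python3 - <<'E'
from h import *
s=r.get_state();print(s['clock'],s['tool_pos'],s['eef_rot'].round(3),s['opening'],s['q'].round(2))
E
```

```text
8.825 [0.52992963 0.41577708 0.06173809] [ 1.    -0.001 -0.002  0.003] 0.4856958253843304 [-0.67  1.01 -0.12  1.52  0.17  0.63 -2.45]
```

>>> step_arm(
  motion=[
    {"dp": [0, 0, 7], "twist": [0, 0, 0], "hand": -1},
    {"dp": [0, 0, 14], "twist": [0, 0, 0], "hand": -1},
    {"dp": [0, 0, 14], "twist": [0, 0, 0], "hand": -1},
    {"dp": [0, 0, 14], "twist": [0, 0, 0], "hand": 0.3},
    {"dp": [0, 0, 14], "twist": [0, 0, 0], "hand": 0.5},
  ],
)

```text
clock: 9.45
tool_pos: [0.5314, 0.4189, 0.0513]
eef_rot: [1.0, -0.001, 0.0, -0.0]
contact_force: [0.7, -0.3, 0.5]
opening: 0.692
finger_force: 0.0
```

>>> step_arm(
  motion=[
    {"dp": [0, 0, 0], "twist": [0, 0, 0], "hand": 0.8},
    {"dp": [0, 0, -20], "twist": [0, 0, 0], "hand": 0.8},
    {"dp": [0, 0, -70], "twist": [0, 0, 0], "hand": 1},
    {"dp": [0, 0, -130], "twist": [0, 0, 0], "hand": 1},
    {"dp": [0, 0, -190], "twist": [0, 0, 0], "hand": 1},
  ],
)

```text
clock: 10.07
tool_pos: [0.5311, 0.4186, 0.2442]
eef_rot: [1.0, -0.001, 0.001, -0.0]
contact_force: [0.7, -0.2, -0.1]
opening: 1.001
finger_force: 0.0
```

>>> step_arm(
  motion=[
    {"dp": [-8, 50, -30], "twist": [0, 0, 0], "hand": 1},
    {"dp": [-18, 105, -70], "twist": [0, 0, 0], "hand": 1},
    {"dp": [-28, 160, -110], "twist": [0, 0, 0], "hand": 1},
    {"dp": [-40, 220, -110], "twist": [0, 0, 0], "hand": 1},
    {"dp": [-50, 280, -110], "twist": [0, 0, 0], "hand": 1},
  ],
)

```text
clock: 10.7
tool_pos: [0.4818, 0.1444, 0.353]
eef_rot: [1.0, -0.0, 0.002, -0.0]
contact_force: [0.9, -0.7, 0.3]
opening: 1.001
finger_force: 0.0
```

>>> step_arm(
  motion=[
    {"dp": [-10, 60, 0], "twist": [0, 0, 0], "hand": 1},
    {"dp": [-20, 120, 0], "twist": [0, 0, 0], "hand": 1},
    {"dp": [-30, 180, 0], "twist": [0, 0, 0], "hand": 1},
    {"dp": [-40, 240, 0], "twist": [0, 0, 0], "hand": 1},
    {"dp": [-50, 300, 0], "twist": [0, 0, 0], "hand": 1},
  ],
)

```text
clock: 11.32
tool_pos: [0.4311, -0.1557, 0.3522]
eef_rot: [1.0, -0.0, 0.001, 0.0]
contact_force: [0.0, -0.3, -0.4]
opening: 0.999
finger_force: 0.0
```

>>> step_arm(
  motion=[
    {"dp": [-10, 35, 0], "twist": [0, 0, 0], "hand": 1},
    {"dp": [-20, 35, 0], "twist": [0, 0, 0], "hand": 1},
    {"dp": [-20, 35, 0], "twist": [0, 0, 0], "hand": 1},
  ],
)

```text
clock: 11.7
tool_pos: [0.4111, -0.1879, 0.3514]
eef_rot: [1.0, -0.0, 0.0, -0.0]
contact_force: [0.2, -0.9, -0.6]
opening: 0.998
finger_force: 0.0
```

```bash
cat > m.py <<'E'
from h import *
def mov(P,c,key):
    # c: rough origin, key: rough key -> origin, yaw of +x
    a=rect(P,.026,.040,c,.075); k=rect(P,.045,.075,key,.035); print('body',a,'key',k)
def look(things=()):
    s=r.get_state();print(s['clock'],s['tool_pos'].round(4),s['eef_rot'].round(4),s['opening'].round(3),s['q'].round(2))
    d=cam('wrist');find(d,'wrist',things);return d,world(d)
E
python3 - <<'E'
from m import *
d,P=look(['mov_green','mov_blue','key_grip_green','key_grip_blue']);save(d,'w4.png',k=1.4)
mov(P,(.455,-.042),(.42,-.03));mov(P,(.407,-.299),(.371,-.308))
t=cam('top');Q=world(t);print(rect(Q,.05,.09,(.53,.417),.06))
E
```

```text
Traceback (most recent call last):
  File "m.py", line 6, in look
    s=r.get_state();print(s['clock'],s['tool_pos'].round(4),s['eef_rot'].round(4),s['opening'].round(3),s['q'].round(2))
                                                                                  ^^^^^^^^^^^^^^^^^^
AttributeError: 'float' object has no attribute 'round'
```

```bash
sed -i "s/s\['opening'\].round(3)/round(s['opening'],3)/" m.py
python3 - <<'E'
from m import *
d,P=look(['mov_green','mov_blue','key_grip_green','key_grip_blue']);save(d,'w4.png',k=1.4)
mov(P,(.455,-.042),(.42,-.03));mov(P,(.407,-.299),(.371,-.308))
t=cam('top');Q=world(t);print(rect(Q,.05,.09,(.53,.417),.06))
E
```

```text
11.7 [ 0.4111 -0.1879  0.3514] [ 1.e+00 -3.e-04  4.e-04 -1.e-04] 0.998 [ 0.42  0.34 -0.13  1.93  0.05  0.87 -1.31]
mov_green 0.7 [ 0.463 -0.046  0.034] [173. 134.]
key_grip_green 0.88 [ 0.427 -0.032  0.063] [157. 163.]
key_grip_blue 0.63 [ 0.372 -0.309  0.06 ] [366. 203.]
key_grip_blue 0.52 [ 0.463 -0.046  0.033] [173. 134.]
body (array([462.7, -44.9]), array([66.7, 92.5]), 70.4, 2982, np.float64(0.032)) key (array([419.4, -30.5]), array([43.7, 10.8]), 63.1, 371, np.float64(0.0618))
body (array([ 406.8, -299.5]), array([108.2,  66.6]), 14.7, 2749, np.float64(0.0322)) key (array([ 371.2, -308.5]), array([44., 10.]), 29.1, 276, np.float64(0.0626))
(array([526.3, 418.2]), array([37.7, 37.8]), 15.0, 124, np.float64(0.0647))
```

View pics/w4.png

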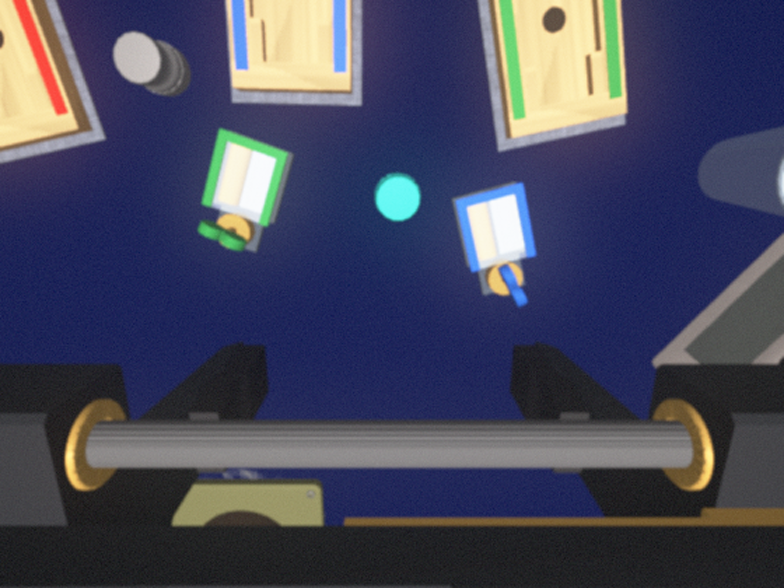

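>>> step_arm(
  motion=[
    {"dp": [2, 40, 30], "twist": [0, 0, -0.1], "hand": 1},
    {"dp": [4, 80, 80], "twist": [0, 0, -0.2], "hand": 1},
    {"dp": [4, 101, 140], "twist": [0, 0, -0.258], "hand": 1},
    {"dp": [4, 101, 200], "twist": [0, 0, -0.258], "hand": 1},
    {"dp": [4, 101, 230], "twist": [0, 0, -0.258], "hand": 1},
  ],
)

```text
clock: 12.62
tool_pos: [0.4146, -0.289, 0.1175]
eef_rot: [0.992, 0.128, -0.002, -0.001]
contact_force: [0.3, 0.2, -0.1]
opening: 1.003
finger_force: 0.0
```

>>> step_arm(
  motion=[
    {"dp": [0, 0, 0], "twist": [0, 0, 0], "hand": 1},
    {"dp": [0, 0, 0], "twist": [0, 0, 0], "hand": 1},
  ],
)

```text
clock: 12.88
tool_pos: [0.4165, -0.29, 0.1216]
eef_rot: [0.992, 0.128, 0.001, 0.001]
contact_force: [0.2, 0.3, 0.7]
opening: 1.002
finger_force: 0.0
```

```bash
cat >> m.py <<'E'
def goto(x,y,z,yaw):
    s=r.get_state();M=R.from_quat(s['eef_rot']).as_matrix()
    t=R.from_euler('z',yaw).as_matrix()@np.diag([1,-1,-1.])
    print(round(s['clock'],2),s['tool_pos'].round(4),'yaw',round(np.arctan2(M[1,0],M[0,0]),3),'q7',s['q'][6].round(2),'dp',(M.T@(np.array([x,y,z])-s['tool_pos'])*1000).round(1),'tw',R.from_matrix(M.T@t).as_rotvec().round(3))
E
python3 -c "
from m import *
goto(.4142,-.2973,.037,.258)"
```

```text
12.88 [ 0.4165 -0.29    0.1216] yaw 0.257 q7 -1.0 dp [-4.2  6.4 84.6] tw [ 0.001 -0.001 -0.001]
```

>>> step_arm(
  motion=[
    {"dp": [-4, 6.5, 20], "twist": [0, 0, 0], "hand": 1},
    {"dp": [-4, 6.5, 50], "twist": [0, 0, 0], "hand": 1},
    {"dp": [-4, 6.5, 75], "twist": [0, 0, 0], "hand": 1},
    {"dp": [-4, 6.5, 84], "twist": [0, 0, 0], "hand": 1},
    {"dp": [-4, 6.5, 84], "twist": [0, 0, 0], "hand": 1},
  ],
)

```text
clock: 13.5
tool_pos: [0.414, -0.2974, 0.0375]
eef_rot: [0.992, 0.128, 0.001, 0.0]
contact_force: [-0.3, -0.3, 1.2]
opening: 0.998
finger_force: 0.0
```

```bash
python3 -c "
from m import *
goto(.4142,-.2973,.037,.258);goto(.4142,-.2973,.037,.258)
r.snapshot('top');goto(.4142,-.2973,.037,.258)"
```

```text
13.5 [ 0.414  -0.2974  0.0375] yaw 0.257 q7 -1.01 dp [ 0.3 -0.1  0.5] tw [ 0.001 -0.001 -0.001]
13.5 [ 0.414  -0.2974  0.0375] yaw 0.257 q7 -1.01 dp [ 0.3 -0.1  0.5] tw [ 0.001 -0.001 -0.001]
13.55 [ 0.414  -0.2975  0.0378] yaw 0.257 q7 -1.01 dp [ 0.2 -0.2  0.8] tw [ 0.001 -0.001 -0.001]
```

Close and lift.

>>> step_arm(
  motion=[
    {"dp": [0, 0, 0], "twist": [0, 0, 0], "hand": -1},
    {"dp": [0, 0, 0], "twist": [0, 0, 0], "hand": -1},
    {"dp": [0, 0, 0], "twist": [0, 0, 0], "hand": -1},
    {"dp": [0, 0, 0], "twist": [0, 0, 0], "hand": -1},
    {"dp": [0, 0, 0], "twist": [0, 0, 0], "hand": -1},
  ],
  force=35,
)

```text
clock: 14.18
tool_pos: [0.4135, -0.2974, 0.0372]
eef_rot: [0.992, 0.128, 0.0, 0.0]
contact_force: [-1.1, 0.8, 5.7]
opening: 0.745
finger_force: 35.0
```

>>> step_arm(
  motion=[
    {"dp": [0, 0, -10], "twist": [0, 0, 0], "hand": -1},
    {"dp": [0, 0, -30], "twist": [0, 0, 0], "hand": -1},
    {"dp": [0, 0, -60], "twist": [0, 0, 0], "hand": -1},
    {"dp": [0, 0, -90], "twist": [0, 0, 0], "hand": -1},
    {"dp": [0, 0, -90], "twist": [0, 0, 0], "hand": -1},
  ],
)

```text
clock: 14.8
tool_pos: [0.4141, -0.2978, 0.1282]
eef_rot: [0.992, 0.128, 0.002, 0.001]
contact_force: [0.5, -0.5, -5.0]
opening: 0.749
finger_force: 35.0
```

```bash
python3 -c "
from m import *
d,P=look(); save(d,'w5.png')
z=r.get_state()['tool_pos'][2]-.037
print(rect(P,z+.026,z+.042,(.407,-.299),.075),rect(P,z+.045,z+.075,(.371,-.308),.035))
goto(.4142,-.2973,.127,.258)"
```

```text
14.8 [ 0.4141 -0.2978  0.1282] [0.9918 0.1278 0.0015 0.0011] 0.749 [ 0.6   0.76 -0.11  2.03  0.21  0.36 -0.99]
(array([ 432. , -293.6]), array([58.2, 72.4]), 14.9, 19748, np.float64(0.1233)) (array([ 390.4, -299.6]), array([3.4, 8.7]), 23.3, 422, np.float64(0.1451))
14.85 [ 0.4134 -0.2973  0.127 ] yaw 0.257 q7 -0.99 dp [ 0.8  0.2 -0. ] tw [ 0.001 -0.001 -0.001]
```

View pics/w5.png

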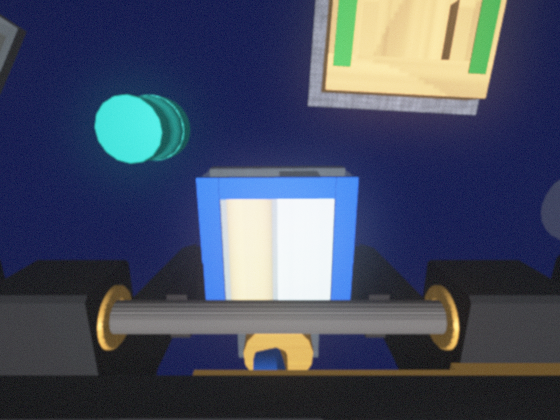

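```bash
cat >> m.py <<'E'
def held(d,P,s):
    # cover in tool frame: plane tilt and far edge
    M=R.from_quat(s['eef_rot']).as_matrix();q=(P-s['tool_pos'])@M
    m=(q[...,0]>5)&(q[...,0]<60)&(abs(q[...,1])<26)&(q[...,2]>-.0)&(q[...,2]<.02)if 0 else (q[...,0]>.025)&(q[...,0]<.06)&(abs(q[...,1])<.036)&(q[...,2]>-.008)&(q[...,2]<.014)
    p=q[m];A=np.c_[p[:,:2],np.ones(len(p))];c=np.linalg.lstsq(A,p[:,2],rcond=None)[0];res=p[:,2]-A@c;k=abs(res)<.003
    c=np.linalg.lstsq(A[k],p[k,2],rcond=None)[0];e=p[k]
    print('tilt x,y',c.round(3),'x far',np.percentile(e[:,0],99.5).round(4),'y',np.percentile(e[:,1],[.5,99.5]).round(4),len(e))
E
python3 -c "
from m import *
s=r.get_state();d=cam('wrist');held(d,world(d),s);d=cam('wrist')
goto(.6327-.0075,-.0985,.127,-.021)"
```

```text
tilt x,y [-0.06   0.     0.007] x far 0.0474 y [-0.0327  0.0329] 8246
14.95 [ 0.4125 -0.2968  0.1257] yaw 0.257 q7 -0.99 dp [ 256.  -137.7   -1.5] tw [-0.001  0.002  0.278]
```

>>> step_arm(
  motion=[
    {"dp": [20, -10, -30], "twist": [0, 0, 0], "hand": -1},
    {"dp": [60, -32, -30], "twist": [0, 0, 0], "hand": -1},
    {"dp": [100, -54, -30], "twist": [0, 0, 0], "hand": -1},
    {"dp": [140, -75, -30], "twist": [0, 0, 0], "hand": -1},
    {"dp": [180, -97, -30], "twist": [0, 0, 0], "hand": -1},
  ],
)

```text
clock: 15.58
tool_pos: [0.5626, -0.1564, 0.1547]
eef_rot: [0.992, 0.128, -0.002, -0.0]
contact_force: [0.3, 0.5, -3.5]
opening: 0.742
finger_force: 35.0
```

>>> step_arm(
  motion=[
    {"dp": [30, -16, 0], "twist": [0, 0, 0.09], "hand": -1},
    {"dp": [55, -30, 0], "twist": [0, 0, 0.18], "hand": -1},
    {"dp": [76, -41, 0], "twist": [0, 0, 0.278], "hand": -1},
    {"dp": [76, -41, 0], "twist": [0, 0, 0.278], "hand": -1},
    {"dp": [76, -41, 0], "twist": [0, 0, 0.278], "hand": -1},
  ],
)

```text
clock: 16.2
tool_pos: [0.624, -0.0998, 0.1552]
eef_rot: [1.0, -0.01, -0.002, 0.001]
contact_force: [0.3, -0.9, -3.6]
opening: 0.745
finger_force: 35.0
```

```bash
python3 -c "
from m import *
s=r.get_state();d=cam('wrist');P=world(d);held(d,P,s)
m=(abs(P[...,2])<.012)&(P[...,0]>.62)&(d['depth']>0);p=P[m];A=np.c_[p[:,:2],np.ones(len(p))];print('table',np.linalg.lstsq(A,p[:,2],rcond=None)[0].round(4),len(p))
print(rect(P,.018,.029,(.6327,-.0988),.12))
goto(.6327-.0075,-.0985,.097,-.021)"
```

```text
tilt x,y [-0.058  0.     0.007] x far 0.0474 y [-0.0326  0.0329] 8280
table [-0.0161 -0.0035  0.0112] 70593
(array([684.3, -99.8]), array([110.5,  57.4]), 88.8, 6545, np.float64(0.0235))
16.25 [ 0.6241 -0.1002  0.1556] yaw -0.022 q7 -1.5 dp [ 1.3 -1.8 58.6] tw [ 0.001  0.003 -0.001]
```

>>> step_arm(
  motion=[
    {"dp": [1, -1, 20], "twist": [0, -0.03, 0], "hand": -1},
    {"dp": [1, -1, 40], "twist": [0, -0.065, 0], "hand": -1},
    {"dp": [1, -1, 60], "twist": [0, -0.065, 0], "hand": -1},
    {"dp": [1, -1, 75], "twist": [0, -0.065, 0], "hand": -1},
    {"dp": [1, -1, 75], "twist": [0, -0.065, 0], "hand": -1},
  ],
)

```text
clock: 16.88
tool_pos: [0.6254, -0.0979, 0.0803]
eef_rot: [0.999, -0.011, -0.034, -0.0]
contact_force: [-0.0, -0.6, -3.7]
opening: 0.744
finger_force: 35.0
```

```bash
python3 -c "
from m import *
s=r.get_state();d=cam('wrist');P=world(d);save(d,'w6.png');held(d,P,s)
print(rect(P,.018,.029,(.6327,-.0988),.12));print(s['contact_force'],s['moment'])
goto(.6253,-.0992,.060,-.021)"
```

```text
tilt x,y [-0.057 -0.     0.007] x far 0.0475 y [-0.0327  0.0329] 8299
(array([665.1, -99.3]), array([110.7,  95.7]), 88.5, 15178, np.float64(0.0235))
[-0.0459458  -0.55994564 -3.69894436] [ 0.11619173 -0.1380066   0.0305945 ]
16.93 [ 0.6263 -0.0979  0.0813] yaw -0.021 q7 -1.51 dp [ 0.4  1.3 21.3] tw [ 0.     0.066 -0.   ]
```

View pics/w6.png

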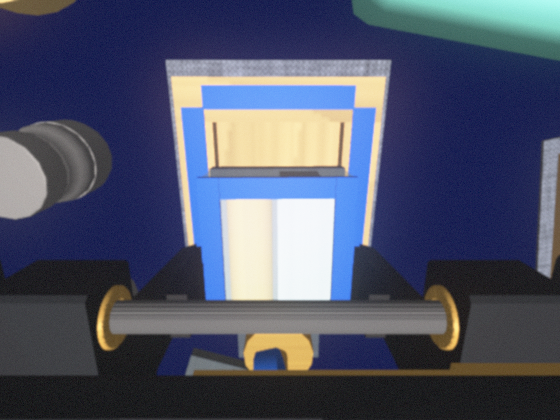

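>>> step_arm(
  motion=[
    {"dp": [0.5, 1.3, 7], "twist": [0, 0, 0], "hand": -1},
    {"dp": [0.5, 1.3, 13], "twist": [0, 0, 0], "hand": -1},
    {"dp": [0.5, 1.3, 18], "twist": [0, 0, 0], "hand": -1},
    {"dp": [0.5, 1.3, 22], "twist": [0, 0, 0], "hand": -1},
    {"dp": [0.5, 1.3, 22], "twist": [0, 0, 0], "hand": -1},
  ],
)

```text
clock: 17.55
tool_pos: [0.626, -0.0989, 0.0601]
eef_rot: [0.999, -0.011, -0.032, -0.0]
contact_force: [-1.3, 0.6, 1.6]
opening: 0.745
finger_force: 35.0
```

```bash
python3 -c "
from m import *
s=r.get_state();d=cam('wrist');P=world(d);held(d,P,s)
print(s['contact_force'],s['moment'])
goto(.6253,-.0992,.050,-.021)"
```

```text
tilt x,y [-0.051 -0.     0.007] x far 0.0475 y [-0.0327  0.0328] 8298
[-1.34300727  0.58331306  1.63837662] [0.09463247 0.21278676 0.01850882]
17.6 [ 0.626  -0.0989  0.0601] yaw -0.021 q7 -1.51 dp [-0.1  0.3 10.2] tw [ 0.     0.065 -0.   ]
```

>>> step_arm(
  motion=[
    {"dp": [0, 0, -10], "twist": [0, 0, 0], "hand": -1},
    {"dp": [0, 0, -18], "twist": [0, 0, 0], "hand": -1},
    {"dp": [14.5, 0.3, -17], "twist": [0, 0, 0], "hand": -1},
    {"dp": [14.5, 0.3, -17], "twist": [0, 0, 0], "hand": -1},
    {"dp": [14.5, 0.3, -17], "twist": [0, 0, 0], "hand": -1},
  ],
)

```text
clock: 18.23
tool_pos: [0.6408, -0.0996, 0.0756]
eef_rot: [0.999, -0.011, -0.033, -0.0]
contact_force: [-0.4, 0.1, -3.9]
opening: 0.748
finger_force: 35.0
```

```bash
python3 -c "
from m import *
s=r.get_state();d=cam('wrist');P=world(d);held(d,P,s)
print(s['contact_force'],s['moment'],rect(P,.018,.029,(.6327,-.0988),.12))
for y in (.04,0,-.04):
  pass
# pocket walls: floor points beyond cover
m=(P[...,2]<.017)&(P[...,2]>.006)&(P[...,0]>.69-.02)&(P[...,0]<.70)&(abs(P[...,1]+.099)<.05);p=P[m];print(len(p),p.min(0),p.max(0)) if len(p) else 0
goto(.6405,-.0993,.060,-.021)"
```

```text
tilt x,y [-0.054 -0.     0.007] x far 0.0475 y [-0.0327  0.0328] 8303
[-0.35383135  0.14751662 -3.86917175] [ 0.02915669 -0.05953725  0.02437546] (array([673.7, -99.5]), array([110.6,  78.8]), 88.7, 13150, np.float64(0.0235))
1758 [ 0.68013783 -0.13550811  0.00885265] [ 0.6900986  -0.06399678  0.01697806]
18.27 [ 0.6407 -0.0996  0.0756] yaw -0.021 q7 -1.51 dp [ 0.9 -0.3 15.6] tw [ 0.     0.066 -0.   ]
```

>>> step_arm(
  motion=[
    {"dp": [0.3, -0.7, 6], "twist": [0, 0, 0], "hand": -1},
    {"dp": [0.5, -0.7, 11], "twist": [0, 0, 0], "hand": -1},
    {"dp": [0.7, -0.7, 15], "twist": [0, 0, 0], "hand": -1},
    {"dp": [0.8, -0.7, 18], "twist": [0, 0, 0], "hand": -1},
    {"dp": [0.8, -0.7, 18], "twist": [0, 0, 0], "hand": -1},
  ],
)

```text
clock: 18.9
tool_pos: [0.641, -0.0989, 0.0574]
eef_rot: [0.999, -0.011, -0.033, -0.0]
contact_force: [0.7, 0.1, -3.0]
opening: 0.746
finger_force: 35.0
```

```bash
python3 -c "
from m import *
s=r.get_state();d=cam('wrist');P=world(d);held(d,P,s)
print(s['contact_force'],s['moment'])
goto(.6403,-.0989,.050,-.021)"
```

```text
tilt x,y [-0.054 -0.     0.007] x far 0.0475 y [-0.0327  0.0328] 8279
[ 0.7094058   0.0954559  -2.96048099] [ 0.02671826 -0.11533663  0.01361165]
18.95 [ 0.6411 -0.0989  0.0576] yaw -0.021 q7 -1.51 dp [-0.3 -0.   7.6] tw [ 0.     0.065 -0.   ]
```

>>> step_arm(
  motion=[
    {"dp": [-0.3, 0, 2], "twist": [0, 0, 0], "hand": -1},
    {"dp": [-0.3, 0, 4], "twist": [0, 0, 0], "hand": -1},
    {"dp": [-0.3, 0, 5.5], "twist": [0, 0, 0], "hand": -1},
    {"dp": [-0.3, 0, 5.5], "twist": [0, 0, 0], "hand": -1},
  ],
)

```text
clock: 19.45
tool_pos: [0.6408, -0.0989, 0.0523]
eef_rot: [0.999, -0.011, -0.032, -0.0]
contact_force: [0.9, -1.3, -2.6]
opening: 0.746
finger_force: 35.0
```

```bash
python3 -c "
from m import *
s=r.get_state();d=cam('wrist');P=world(d);held(d,P,s)
print(s['contact_force'],s['moment'])
goto(.6403,-.0989,.050,-.021)"
```

```text
tilt x,y [-0.056  0.     0.007] x far 0.0475 y [-0.0327  0.0329] 8279
[ 0.87509291 -1.29709169 -2.63901241] [-0.02235294 -0.3137552  -0.04380345]
19.5 [ 0.6408 -0.0989  0.0523] yaw -0.021 q7 -1.51 dp [-0.3  0.   2.3] tw [ 0.     0.064 -0.   ]
```

>>> step_arm(
  motion=[
    {"dp": [-0.3, 0, 2], "twist": [0, 0, 0], "hand": -1},
    {"dp": [-0.3, 0, 2], "twist": [0, 0, 0], "hand": -1},
    {"dp": [-0.3, 0, 2], "twist": [0, 0, 0], "hand": 0.6},
    {"dp": [-0.3, 0, 2], "twist": [0, 0, 0], "hand": 0.8},
    {"dp": [-0.3, 0, 2], "twist": [0, 0.065, 0], "hand": 1},
  ],
)

```text
clock: 20.12
tool_pos: [0.6411, -0.0988, 0.0499]
eef_rot: [1.0, -0.01, 0.001, 0.0]
contact_force: [0.3, -0.0, -0.3]
opening: 0.988
finger_force: 0.0
```

>>> step_arm(
  motion=[
    {"dp": [0, 0, -30], "twist": [0, 0, 0], "hand": 1},
    {"dp": [0, 0, -80], "twist": [0, 0, 0], "hand": 1},
    {"dp": [-40, 0, -130], "twist": [0, 0, 0], "hand": 1},
    {"dp": [-90, 0, -180], "twist": [0, 0, 0], "hand": 1},
    {"dp": [-130, 0, -230], "twist": [0, 0, 0], "hand": 1},
  ],
)

```text
clock: 20.75
tool_pos: [0.5154, -0.0963, 0.2726]
eef_rot: [1.0, -0.011, -0.0, 0.0]
contact_force: [0.1, -0.6, 0.9]
opening: 0.996
finger_force: 0.0
```

>>> step_arm(
  motion=[
    {"dp": [0, 0, 0], "twist": [0, 0, 0], "hand": 1},
    {"dp": [0, 0, 0], "twist": [0, 0, 0], "hand": 1},
  ],
)

```text
clock: 21.0
tool_pos: [0.5177, -0.0962, 0.2713]
eef_rot: [1.0, -0.01, 0.0, -0.0]
contact_force: [0.3, 0.4, -0.6]
opening: 1.002
finger_force: 0.0
```

```bash
python3 -c "
from m import *
d,P=look(['mov_blue','key_grip_blue','mov_green']);save(d,'w7.png',k=1.4)
print('cover',rect(P,.038,.051,(.65,-.0985),.06),'barrel',rect(P,.03,.05,(.633,-.0985),.08),'key',rect(P,.058,.09,(.596,-.098),.04))
print('base',rect(P,.019,.029,(.633,-.098),.12),'mg');mov(P,(.455,-.042),(.42,-.03))
goto(.596,-.098,.07,.0)"
```

```text
21.0 [ 0.5177 -0.0962  0.2713] [ 9.999e-01 -1.050e-02  3.000e-04 -0.000e+00] 1.002 [ 0.09  0.54  0.    1.86 -0.    0.74 -1.49]
mov_blue 0.71 [ 0.638 -0.101  0.047] [279.  68.]
mov_blue 0.42 [ 0.593 -0.099  0.075] [278. 113.]
key_grip_blue 0.68 [ 0.591 -0.098  0.077] [277. 115.]
mov_green 0.7 [ 0.467 -0.041  0.033] [233. 225.]
cover (array([638.7, -99.2]), array([66.3, 94.6]), 88.8, 5327, np.float64(0.044)) barrel (array([634. , -99.1]), array([ 66.3, 104. ]), 88.8, 5461, np.float64(0.0439)) key (array([593.9, -98.4]), array([45.9,  9.9]), 13.1, 490, np.float64(0.0751))
base (array([630.2, -98.6]), array([110.1, 153.4]), 88.7, 8515, np.float64(0.0233)) mg
body (array([460.8, -44.1]), array([66.1, 97.5]), 70.6, 3563, np.float64(0.0321)) key (array([420.2, -29.5]), array([45.3, 11.1]), 62.9, 539, np.float64(0.0603))
21.2 [ 0.5174 -0.096   0.2701] yaw -0.021 q7 -1.49 dp [ 79.    0.4 199.9] tw [-0.     0.002 -0.021]
```

View pics/w7.png

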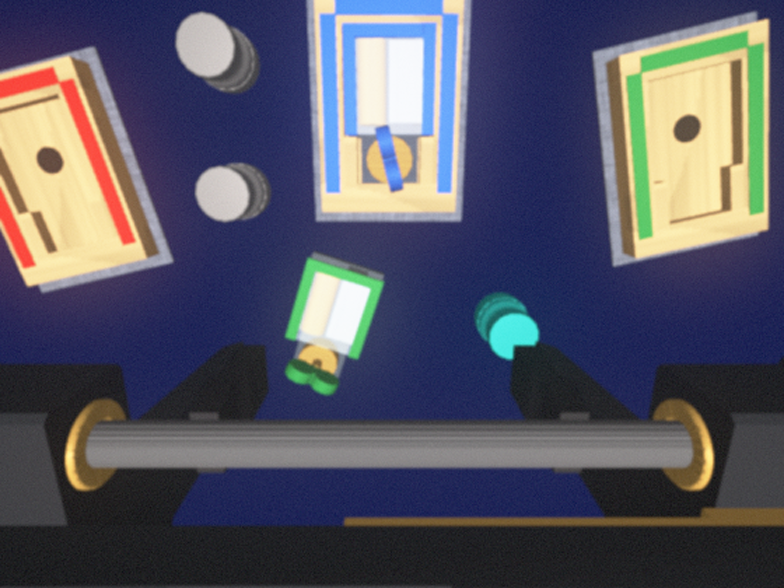

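>>> step_arm(
  motion=[
    {"dp": [20, 1, 10], "twist": [0, 0, -0.18], "hand": 1},
    {"dp": [40, 1, 30], "twist": [0, 0, -0.36], "hand": 1},
    {"dp": [60, 2, 60], "twist": [0, 0, -0.54], "hand": 1},
    {"dp": [76, 2, 90], "twist": [0, 0, -0.72], "hand": 1},
    {"dp": [76, 2, 120], "twist": [0, 0, -0.9], "hand": 1},
  ],
)

```text
clock: 21.82
tool_pos: [0.5944, -0.0996, 0.1491]
eef_rot: [0.904, 0.428, 0.0, -0.0]
contact_force: [-0.4, -0.2, -0.0]
opening: 0.995
finger_force: 0.0
```

>>> step_arm(
  motion=[
    {"dp": [0, 0, 0], "twist": [0, 0, -0.18], "hand": 1},
    {"dp": [0, 0, 0], "twist": [0, 0, -0.36], "hand": 1},
    {"dp": [0, 0, 0], "twist": [0, 0, -0.54], "hand": 1},
    {"dp": [0, 0, 0], "twist": [0, 0, -0.72], "hand": 1},
    {"dp": [0, 0, 0], "twist": [0, 0, -0.9], "hand": 1},
  ],
)

```text
clock: 22.45
tool_pos: [0.5931, -0.0998, 0.1501]
eef_rot: [0.628, 0.778, -0.0, -0.001]
contact_force: [-0.1, -0.2, -0.4]
opening: 1.001
finger_force: 0.0
```

>>> step_arm(
  motion=[
    {"dp": [0, 0, 0], "twist": [0, 0, -0.18], "hand": 1},
    {"dp": [0, 0, 0], "twist": [0, 0, -0.36], "hand": 1},
    {"dp": [0, 0, 0], "twist": [0, 0, -0.54], "hand": 1},
    {"dp": [0, 0, 0], "twist": [0, 0, -0.72], "hand": 1},
    {"dp": [0, 0, 0], "twist": [0, 0, -0.9], "hand": 1},
  ],
)

```text
clock: 23.08
tool_pos: [0.593, -0.0999, 0.1501]
eef_rot: [0.227, 0.974, 0.0, -0.001]
contact_force: [0.8, 0.6, 0.5]
opening: 1.001
finger_force: 0.0
```

>>> step_arm(
  motion=[
    {"dp": [0, 0, 0], "twist": [0, 0, -0.18], "hand": 1},
    {"dp": [0, 0, 0], "twist": [0, 0, -0.36], "hand": 1},
    {"dp": [0, 0, 0], "twist": [0, 0, -0.54], "hand": 1},
    {"dp": [0, 0, 0], "twist": [0, 0, -0.69], "hand": 1},
    {"dp": [0, 0, 0], "twist": [0, 0, -0.69], "hand": 1},
  ],
)

```text
clock: 23.7
tool_pos: [0.5929, -0.0999, 0.1501]
eef_rot: [-0.112, 0.994, 0.001, -0.001]
contact_force: [-0.1, 0.0, 0.9]
opening: 1.004
finger_force: 0.0
```

```bash
python3 -c "
from m import *
goto(.5939,-.0984,.073,.229+np.pi)"
```

```text
23.7 [ 0.5929 -0.0999  0.1501] yaw -2.917 q7 1.1 dp [-1.4  1.2 77.1] tw [ 0.002 -0.001 -0.004]
```

>>> step_arm(
  motion=[
    {"dp": [-1.4, 1.2, 25], "twist": [0, 0, 0], "hand": 0.2},
    {"dp": [-1.4, 1.2, 50], "twist": [0, 0, 0], "hand": 0.2},
    {"dp": [-1.4, 1.2, 70], "twist": [0, 0, 0], "hand": 0.2},
    {"dp": [-1.4, 1.2, 77], "twist": [0, 0, 0], "hand": 0.2},
    {"dp": [-1.4, 1.2, 77], "twist": [0, 0, 0], "hand": 0.2},
  ],
)

```text
clock: 24.32
tool_pos: [0.5941, -0.0981, 0.074]
eef_rot: [-0.113, 0.994, 0.0, -0.0]
contact_force: [0.0, 0.0, 0.2]
opening: 0.599
finger_force: 0.0
```

```bash
python3 -c "
from m import *
s=r.get_state();print(s['contact_force'],s['moment'],s['q'].round(2))
goto(.5939,-.0984,.073,.229+np.pi)"
```

```text
[0.03963836 0.0043224  0.17070224] [ 0.05947311 -0.1433787   0.01296665] [ 0.51  1.04 -0.8   1.74  1.    0.82  1.02]
24.32 [ 0.5941 -0.0981  0.074 ] yaw -2.914 q7 1.02 dp [ 0.2 -0.2  1. ] tw [ 0.    -0.001 -0.002]
```

>>> step_arm(
  motion=[
    {"dp": [0, 0, 0], "twist": [0, 0, 0], "hand": -1},
    {"dp": [0, 0, 0], "twist": [0, 0, 0], "hand": -1},
    {"dp": [0, 0, 0], "twist": [0, 0, 0], "hand": -1},
    {"dp": [0, 0, 0], "twist": [0, 0, 0], "hand": -1},
    {"dp": [0, 0, 0], "twist": [0, 0, 0], "hand": -1},
  ],
  force=30,
)

```text
clock: 24.95
tool_pos: [0.5942, -0.0983, 0.0747]
eef_rot: [-0.113, 0.994, 0.0, 0.0]
contact_force: [-0.1, -0.0, 1.6]
opening: 0.103
finger_force: 30.0
```

```bash
python3 -c "
from m import *
s=r.get_state();print(s['contact_force'],s['moment'],s['opening'])
goto(.5939,-.0984,.073,.229+np.pi)"
```

```text
[-0.11226143 -0.01854582  1.60760049] [ 0.10170284 -0.10027314  0.04750873] 0.10327544551848362
24.95 [ 0.5942 -0.0983  0.0747] yaw -2.914 q7 1.02 dp [ 0.3 -0.   1.7] tw [-0.     0.    -0.002]
```

>>> step_arm(
  motion=[
    {"dp": [0, 0, 0], "twist": [0, 0, 0.17], "hand": -1},
    {"dp": [0, 0, 0], "twist": [0, 0, 0.34], "hand": -1},
    {"dp": [0, 0, 0], "twist": [0, 0, 0.51], "hand": -1},
    {"dp": [0, 0, 0], "twist": [0, 0, 0.68], "hand": -1},
    {"dp": [0, 0, 0], "twist": [0, 0, 0.85], "hand": -1},
  ],
)

```text
clock: 25.58
tool_pos: [0.5944, -0.098, 0.0747]
eef_rot: [0.309, 0.951, 0.0, 0.0]
contact_force: [-0.8, 1.2, 0.3]
opening: 0.111
finger_force: 30.0
```

```bash
python3 -c "
from m import *
s=r.get_state();print(s['contact_force'],s['moment'],s['opening'],s['q'].round(2))
goto(.5939,-.0984,.073,.229+np.pi-.85)"
```

```text
[-0.81062559  1.20541152  0.27612175] [ 0.08013702 -0.14211722  0.08983269] 0.11121354915238241 [ 0.42  0.99 -0.61  1.75  0.85  0.69  0.28]
25.57 [ 0.5944 -0.098   0.0747] yaw 2.514 q7 0.28 dp [ 0.2 -0.6  1.7] tw [ 0.001  0.    -0.007]
```

>>> step_arm(
  motion=[
    {"dp": [0, 0, 0], "twist": [0, 0, 0.17], "hand": -1},
    {"dp": [0, 0, 0], "twist": [0, 0, 0.34], "hand": -1},
    {"dp": [0, 0, 0], "twist": [0, 0, 0.51], "hand": -1},
    {"dp": [0, 0, 0], "twist": [0, 0, 0.68], "hand": -1},
    {"dp": [0, 0, 0], "twist": [0, 0, 0.85], "hand": -1},
  ],
)

```text
clock: 26.2
tool_pos: [0.5941, -0.0982, 0.0747]
eef_rot: [0.673, 0.739, -0.0, 0.0]
contact_force: [-0.1, 0.3, -0.1]
opening: 0.11
finger_force: 30.0
```

```bash
python3 -c "
from m import *
s=r.get_state();print(s['contact_force'],s['moment'],s['opening'],s['q'].round(2))
goto(.5939,-.0984,.073,.229+np.pi-1.7)"
```

```text
[-0.09056026  0.29857416 -0.07038023] [-0.02020121  0.02062673  0.09570241] 0.11037360331001868 [ 0.32  0.95 -0.41  1.75  0.63  0.58 -0.39]
26.2 [ 0.5941 -0.0982  0.0747] yaw 1.664 q7 -0.39 dp [-0.1 -0.3  1.7] tw [-0.     0.    -0.007]
```

>>> step_arm(
  motion=[
    {"dp": [0, 0, 0], "twist": [0, 0, 0.17], "hand": -1},
    {"dp": [0, 0, 0], "twist": [0, 0, 0.34], "hand": -1},
    {"dp": [0, 0, 0], "twist": [0, 0, 0.51], "hand": -1},
    {"dp": [0, 0, 0], "twist": [0, 0, 0.68], "hand": -1},
    {"dp": [0, 0, 0], "twist": [0, 0, 0.85], "hand": -1},
  ],
)

```text
clock: 26.82
tool_pos: [0.5938, -0.0981, 0.0747]
eef_rot: [0.918, 0.396, -0.0, -0.0]
contact_force: [-0.7, 0.2, 0.8]
opening: 0.109
finger_force: 30.0
```

```bash
python3 -c "
from m import *
s=r.get_state();print(s['contact_force'],s['moment'],s['opening'],s['q'].round(2))
goto(.5939,-.0984,.073,.229+np.pi-2.55)"
```

```text
[-0.72831184  0.24806833  0.84710068] [-0.00400757  0.23729455  0.17418173] 0.10866619342082189 [ 0.2   0.92 -0.2   1.76  0.34  0.49 -0.98]
26.82 [ 0.5938 -0.0981  0.0747] yaw 0.814 q7 -0.98 dp [-0.2  0.2  1.7] tw [-0.001  0.    -0.006]
```

>>> step_arm(
  motion=[
    {"dp": [0, 0, 0], "twist": [0, 0, 0.12], "hand": -1},
    {"dp": [0, 0, 0], "twist": [0, 0, 0.24], "hand": -1},
    {"dp": [0, 0, 0], "twist": [0, 0, 0.36], "hand": -1},
    {"dp": [0, 0, 0], "twist": [0, 0, 0.45], "hand": -1},
  ],
)

```text
clock: 27.32
tool_pos: [0.5937, -0.0979, 0.0747]
eef_rot: [0.983, 0.182, -0.0, -0.0]
contact_force: [-1.0, -0.5, 1.5]
opening: 0.115
finger_force: 30.0
```

```bash
cat >> m.py <<'E'
def st():
    s=r.get_state();M=R.from_quat(s['eef_rot']).as_matrix();print(s['tool_pos'].round(4),'F',s['contact_force'].round(1),'M',s['moment'].round(3),'op',round(s['opening'],3),'yaw',np.arctan2(M[1,0],M[0,0]).round(3),'q7',s['q'][6].round(2))
E
python3 -c "
from m import *
st();r.snapshot('top');st()"
```

```text
[ 0.5937 -0.0979  0.0747] F [-1.  -0.5  1.5] M [0.022 0.309 0.164] op 0.115 yaw 0.367 q7 -1.27
[ 0.5937 -0.0979  0.0747] F [-1.   1.   2.5] M [0.124 0.267 0.072] op 0.107 yaw 0.364 q7 -1.27
```

>>> step_arm(
  motion=[
    {"dp": [0, 0, 0], "twist": [0, 0, 0.12], "hand": -1},
    {"dp": [0, 0, 0], "twist": [0, 0, 0.24], "hand": -1},
    {"dp": [0, 0, 0], "twist": [0, 0, 0.36], "hand": -1},
    {"dp": [0, 0, 0], "twist": [0, 0, 0.45], "hand": -1},
  ],
)

```text
clock: 27.88
tool_pos: [0.5938, -0.0976, 0.0747]
eef_rot: [0.999, -0.041, -0.001, -0.0]
contact_force: [-1.4, 2.8, 2.4]
opening: 0.111
finger_force: 30.0
```

```bash
python3 -c "
from m import *
st();r.snapshot('top');st()"
```

```text
[ 0.5938 -0.0976  0.0747] F [-1.4  2.8  2.4] M [0.535 0.213 0.385] op 0.111 yaw -0.082 q7 -1.55
[ 0.594  -0.0971  0.0747] F [-1.2  2.3  2.4] M [0.432 0.264 0.357] op 0.112 yaw -0.083 q7 -1.55
```

>>> step_arm(
  motion=[
    {"dp": [0, 0, 0], "twist": [0, 0, 0.06], "hand": -1},
    {"dp": [0, 0, 0], "twist": [0, 0, 0.12], "hand": -1},
  ],
)

```text
clock: 28.18
tool_pos: [0.5942, -0.0963, 0.0746]
eef_rot: [0.995, -0.1, -0.0, -0.001]
contact_force: [-1.1, 5.2, 5.1]
opening: 0.124
finger_force: 32.5
```

```bash
python3 -c "
from m import *
st();r.snapshot('top');st()"
```

```text
[ 0.5942 -0.0963  0.0746] F [-1.1  5.2  5.1] M [1.116 0.296 0.7  ] op 0.124 yaw -0.201 q7 -1.63
[ 0.5943 -0.0963  0.0746] F [-1.1  5.6  4.8] M [1.116 0.317 0.697] op 0.124 yaw -0.203 q7 -1.63
```

>>> step_arm(
  motion=[
    {"dp": [0, 0, 0], "twist": [0, 0, 0], "hand": 0},
    {"dp": [0, 0, 0], "twist": [0, 0, 0], "hand": 0.3},
    {"dp": [0, 0, 0], "twist": [0, 0, 0], "hand": 0.3},
  ],
)

```text
clock: 28.6
tool_pos: [0.5943, -0.0995, 0.0744]
eef_rot: [0.995, -0.101, 0.0, 0.001]
contact_force: [-0.2, -0.1, -0.0]
opening: 0.441
finger_force: 0.0
```

>>> step_arm(
  motion=[
    {"dp": [0, 0, -30], "twist": [0, 0, 0], "hand": 0.3},
    {"dp": [-10, 2, -80], "twist": [0, 0, 0], "hand": 1},
    {"dp": [-40, 8, -130], "twist": [0, 0, -0.1], "hand": 1},
    {"dp": [-75, 15, -180], "twist": [0, 0, -0.2], "hand": 1},
    {"dp": [-75, 15, -195], "twist": [0, 0, -0.2], "hand": 1},
  ],
)

```text
clock: 29.22
tool_pos: [0.5162, -0.0993, 0.2726]
eef_rot: [1.0, -0.001, 0.001, 0.001]
contact_force: [1.1, -0.1, -0.6]
opening: 0.992
finger_force: 0.0
```

```bash
python3 -c "
from m import *
d,P=look();save(d,'w8.png')
print('cover',rect(P,.038,.051,(.65,-.0985),.06),'key',rect(P,.058,.09,(.596,-.098),.04),'base',rect(P,.019,.029,(.633,-.098),.12))
mov(P,(.455,-.042),(.42,-.03))"
```

```text
29.225 [ 0.5162 -0.0993  0.2726] [ 1.0e+00 -1.4e-03  1.3e-03  5.0e-04] 0.992 [ 0.11  0.54 -0.01  1.86  0.01  0.74 -1.48]
cover (array([639. , -99.6]), array([66.3, 96.6]), 86.5, 5416, np.float64(0.0441)) key (array([595. , -96.8]), array([10. , 45.4]), 86.5, 489, np.float64(0.0751)) base (array([630.1, -98.7]), array([110.2, 154.5]), 88.7, 8320, np.float64(0.0234))
body (array([461., -44.]), array([66.2, 97. ]), 70.4, 3553, np.float64(0.0322)) key (array([420.4, -29.4]), array([45.2, 11.5]), 62.4, 538, np.float64(0.0603))
```

>>> step_arm(
  motion=[
    {"dp": [-25, -20, 20], "twist": [0, 0, 0.12], "hand": 1},
    {"dp": [-50, -40, 60], "twist": [0, 0, 0.24], "hand": 1},
    {"dp": [-65, -59, 110], "twist": [0, 0, 0.342], "hand": 1},
    {"dp": [-65, -59, 150], "twist": [0, 0, 0.342], "hand": 1},
    {"dp": [-65, -59, 150], "twist": [0, 0, 0.342], "hand": 1},
  ],
)

```text
clock: 29.9
tool_pos: [0.4513, -0.039, 0.1172]
eef_rot: [0.985, -0.171, -0.003, 0.001]
contact_force: [-0.3, -2.0, 0.2]
opening: 0.998
finger_force: 0.0
```

>>> step_arm(
  motion=[
    {"dp": [0, 0, 0], "twist": [0, 0, 0], "hand": 1},
    {"dp": [0, 0, 0], "twist": [0, 0, 0], "hand": 1},
  ],
)

```text
clock: 30.15
tool_pos: [0.454, -0.0395, 0.1209]
eef_rot: [0.985, -0.171, 0.002, -0.0]
contact_force: [0.1, 0.5, 0.4]
opening: 0.997
finger_force: 0.0
```

```bash
python3 -c "
from m import *
d,P=look();save(d,'w9.png');mov(P,(.455,-.042),(.42,-.03))
goto(.4512,-.0406,.037,-.342)"
```

```text
30.15 [ 0.454  -0.0395  0.1209] [ 9.852e-01 -1.712e-01  1.600e-03 -1.000e-04] 0.997 [-0.04  0.74  0.04  2.19 -0.12  0.21 -1.8 ]
body (array([460.9, -44. ]), array([66.5, 96.4]), 70.3, 10957, np.float64(0.0321)) key (array([420.2, -29.5]), array([45.6, 11.3]), 62.9, 1686, np.float64(0.0605))
30.2 [ 0.4539 -0.0394  0.1209] yaw -0.344 q7 -1.8 dp [-2.3  2.1 83.9] tw [-0.001 -0.003 -0.002]
```

>>> step_arm(
  motion=[
    {"dp": [-2.3, 2, 20], "twist": [0, 0, 0], "hand": 1},
    {"dp": [-2.3, 2, 50], "twist": [0, 0, 0], "hand": 1},
    {"dp": [-2.3, 2, 75], "twist": [0, 0, 0], "hand": 1},
    {"dp": [-2.3, 2, 84], "twist": [0, 0, 0], "hand": 1},
    {"dp": [-2.3, 2, 84], "twist": [0, 0, 0], "hand": 1},
  ],
)

```text
clock: 30.82
tool_pos: [0.4561, -0.0406, 0.0398]
eef_rot: [0.985, -0.171, -0.004, -0.0]
contact_force: [-0.1, -0.1, 0.0]
opening: 1.001
finger_force: 0.0
```

```bash
python3 -c "
from m import *
goto(.4512,-.0406,.037,-.342);st()"
```

```text
30.82 [ 0.4561 -0.0406  0.0398] yaw -0.343 q7 -1.3 dp [-4.6  1.7  2.8] tw [ 0.001  0.008 -0.001]
[ 0.4561 -0.0406  0.0398] F [-0.1 -0.1  0. ] M [-0.004  0.015 -0.021] op 1.001 yaw -0.343 q7 -1.3
```

>>> step_arm(
  motion=[
    {"dp": [0, 0, 0], "twist": [0, 0, 0], "hand": -1},
    {"dp": [0, 0, 0], "twist": [0, 0, 0], "hand": -1},
    {"dp": [0, 0, 0], "twist": [0, 0, 0], "hand": -1},
    {"dp": [0, 0, 0], "twist": [0, 0, 0], "hand": -1},
    {"dp": [0, 0, 0], "twist": [0, 0, 0], "hand": -1},
  ],
  force=40,
)

```text
clock: 31.45
tool_pos: [0.4553, -0.0407, 0.04]
eef_rot: [0.985, -0.171, -0.004, 0.0]
contact_force: [-0.9, -0.9, 5.5]
opening: 0.744
finger_force: 40.0
```

>>> step_arm(
  motion=[
    {"dp": [0, 0, -10], "twist": [0, 0, 0], "hand": -1},
    {"dp": [0, 0, -40], "twist": [0, 0, 0], "hand": -1},
    {"dp": [0, 0, -80], "twist": [0, 0, 0], "hand": -1},
    {"dp": [0, 0, -115], "twist": [0, 0, 0], "hand": -1},
    {"dp": [0, 0, -115], "twist": [0, 0, 0], "hand": -1},
  ],
)

```text
clock: 32.08
tool_pos: [0.4571, -0.0404, 0.1564]
eef_rot: [0.985, -0.17, -0.003, 0.0]
contact_force: [-0.2, -0.3, -3.3]
opening: 0.743
finger_force: 40.0
```

```bash
python3 -c "
from m import *
s=r.get_state();d=cam('wrist');P=world(d);held(d,P,s);st()
goto(.56,-.24,.152,-.344);goto(.56,-.24,.152,.204)"
```

```text
tilt x,y [-0.052  0.001  0.009] x far 0.0548 y [-0.0326  0.033 ] 10839
[ 0.4564 -0.0402  0.1551] F [-0.4  0.8 -2.7] M [ 0.091  0.002 -0.015] op 0.745 yaw -0.342 q7 -1.36
32.12 [ 0.4564 -0.0402  0.1551] yaw -0.342 q7 -1.36 dp [164.7 153.4   2. ] tw [0.002 0.008 0.002]
32.12 [ 0.4564 -0.0402  0.1551] yaw -0.342 q7 -1.36 dp [164.7 153.4   2. ] tw [-0.     0.009 -0.546]
```

>>> step_arm(
  motion=[
    {"dp": [35, 35, 0], "twist": [0, 0, 0], "hand": -1},
    {"dp": [73, 74, 0], "twist": [0, 0, 0], "hand": -1},
    {"dp": [112, 113, 0], "twist": [0, 0, 0], "hand": -1},
    {"dp": [151, 153, 0], "twist": [0, 0, 0], "hand": -1},
    {"dp": [190, 192, 0], "twist": [0, 0, 0], "hand": -1},
  ],
)

```text
clock: 32.75
tool_pos: [0.5698, -0.2861, 0.1504]
eef_rot: [0.985, -0.171, -0.007, -0.001]
contact_force: [0.5, 0.0, -2.1]
opening: 0.746
finger_force: 40.0
```

>>> step_arm(
  motion=[
    {"dp": [30, 32, 0], "twist": [0, 0, -0.14], "hand": -1},
    {"dp": [45, 47, 0], "twist": [0, 0, -0.28], "hand": -1},
    {"dp": [45, 47, 0], "twist": [0, 0, -0.42], "hand": -1},
    {"dp": [45, 47, 0], "twist": [0, 0, -0.546], "hand": -1},
    {"dp": [45, 47, 0], "twist": [0, 0, -0.546], "hand": -1},
  ],
)

```text
clock: 33.38
tool_pos: [0.5957, -0.344, 0.1501]
eef_rot: [0.995, 0.1, -0.006, -0.003]
contact_force: [-0.9, -0.2, -3.2]
opening: 0.744
finger_force: 40.0
```

```bash
cat >> m.py <<'E'
def plane(P,lo,hi,c,rad):
    m=(P[...,2]>lo)&(P[...,2]<hi)&(np.hypot(P[...,0]-c[0],P[...,1]-c[1])<rad);p=P[m];A=np.c_[p[:,:2]-c,np.ones(len(p))];k=np.linalg.lstsq(A,p[:,2],rcond=None)[0];print('plane',k.round(4),len(p))
E
python3 -c "
from m import *
st();s=r.get_state();d=cam('wrist');P=world(d);held(d,P,s)
print(rect(P,.018,.029,(.5986,-.3446),.12),rect(P,.006,.017,(.599,-.345),.065));plane(P,.019,.028,(.6,-.345),.12);plane(P,-.01,.01,(.6,-.345),.3)
goto(.5988,-.345,.08,.205)"
```

```text
[ 0.5957 -0.344   0.1501] F [-0.9 -0.2 -3.2] M [-0.007 -0.014  0.01 ] op 0.744 yaw 0.201 q7 -0.74
tilt x,y [-0.051  0.001  0.009] x far 0.0547 y [-0.0324  0.0331] 10714
(array([ 657. , -332.2]), array([ 41.4, 110.3]), 11.3, 5528, np.float64(0.0235)) (array([ 647.2, -334.3]), array([15.3, 71.3]), 11.5, 1735, np.float64(0.0112))
plane [ 0.0002 -0.0008  0.0235] 5640
plane [-0.0005  0.0007 -0.0005] 111639
33.42 [ 0.5959 -0.3441  0.1505] yaw 0.2 q7 -0.74 dp [ 3.5  1.9 70.5] tw [-0.006  0.012 -0.005]
```

>>> step_arm(
  motion=[
    {"dp": [1.5, 0.5, 20], "twist": [-0.003, -0.02, -0.003], "hand": -1},
    {"dp": [3, 0.9, 40], "twist": [-0.006, -0.04, -0.003], "hand": -1},
    {"dp": [3.5, 0.9, 60], "twist": [-0.006, -0.04, -0.003], "hand": -1},
    {"dp": [3.5, 0.9, 74], "twist": [-0.006, -0.04, -0.003], "hand": -1},
    {"dp": [3.5, 0.9, 74], "twist": [-0.006, -0.04, -0.003], "hand": -1},
  ],
)

```text
clock: 34.05
tool_pos: [0.5987, -0.3444, 0.0769]
eef_rot: [0.994, 0.103, -0.026, 0.003]
contact_force: [0.6, -0.1, -2.8]
opening: 0.748
finger_force: 40.0
```

```bash
python3 -c "
from m import *
st();s=r.get_state();d=cam('wrist');P=world(d);held(d,P,s)
print(rect(P,.018,.029,(.5986,-.3446),.12),rect(P,.006,.017,(.599,-.345),.065))
goto(.5988,-.3443,.058,.2025)"
```

```text
[ 0.5987 -0.3444  0.0769] F [ 0.6 -0.1 -2.8] M [-0.003 -0.06   0.065] op 0.748 yaw 0.206 q7 -0.75
tilt x,y [-0.052  0.002  0.009] x far 0.0547 y [-0.0325  0.033 ] 10724
(array([ 635.1, -336.7]), array([ 86.2, 110.6]), 11.8, 13884, np.float64(0.0235)) (array([ 650.7, -333.6]), array([ 6.6, 71.2]), 11.8, 1461, np.float64(0.0112))
34.1 [ 0.5994 -0.3449  0.0781] yaw 0.205 q7 -0.75 dp [ 0.5 -0.8 20.1] tw [0.002 0.051 0.003]
```

>>> step_arm(
  motion=[
    {"dp": [0.2, -0.4, 6], "twist": [0, 0, 0], "hand": -1},
    {"dp": [0.3, -0.5, 11], "twist": [0, 0, 0], "hand": -1},
    {"dp": [0.3, -0.5, 16], "twist": [0, 0, 0], "hand": -1},
    {"dp": [0.3, -0.5, 20], "twist": [0, 0, 0], "hand": -1},
    {"dp": [0.3, -0.5, 20], "twist": [0, 0, 0], "hand": -1},
  ],
)

```text
clock: 34.72
tool_pos: [0.5988, -0.3443, 0.0582]
eef_rot: [0.994, 0.103, -0.025, 0.004]
contact_force: [0.3, 0.2, -3.5]
opening: 0.744
finger_force: 40.0
```

```bash
python3 -c "
from m import *
st();s=r.get_state();d=cam('wrist');P=world(d);held(d,P,s)
goto(.5986,-.3445,.052,.2025)"
```

```text
[ 0.5988 -0.3443  0.0582] F [ 0.3  0.2 -3.5] M [ 0.035 -0.051  0.015] op 0.744 yaw 0.206 q7 -0.75
tilt x,y [-0.052  0.002  0.009] x far 0.0547 y [-0.0326  0.033 ] 10756
34.77 [ 0.599  -0.3445  0.0585] yaw 0.206 q7 -0.75 dp [-0.1 -0.1  6.5] tw [0.003 0.05  0.003]
```

>>> step_arm(
  motion=[
    {"dp": [0, 0, 2], "twist": [0, 0, 0], "hand": -1},
    {"dp": [0, 0, 4], "twist": [0, 0, 0], "hand": -1},
    {"dp": [0, 0, 5.5], "twist": [0, 0, 0], "hand": -1},
    {"dp": [0, 0, 5.5], "twist": [0, 0, 0], "hand": -1},
  ],
)

```text
clock: 35.28
tool_pos: [0.5987, -0.3447, 0.0538]
eef_rot: [0.994, 0.103, -0.025, 0.004]
contact_force: [-1.3, 1.1, 2.2]
opening: 0.745
finger_force: 40.0
```

```bash
python3 -c "
from m import *
st()"
```

```text
[ 0.5987 -0.3447  0.0538] F [-1.3  1.1  2.2] M [0.321 0.278 0.026] op 0.745 yaw 0.206 q7 -0.75
```

>>> step_arm(
  motion=[
    {"dp": [0, 0, 0], "twist": [0, 0, 0], "hand": 0.6},
    {"dp": [0, 0, 0], "twist": [0, 0, 0], "hand": 0.8},
    {"dp": [0, 0, 0], "twist": [0, 0, 0], "hand": 1},
    {"dp": [0, 0, 0], "twist": [0, 0.05, 0], "hand": 1},
    {"dp": [0, 0, 0], "twist": [0, 0.05, 0], "hand": 1},
  ],
)

```text
clock: 35.9
tool_pos: [0.5978, -0.3454, 0.0533]
eef_rot: [0.995, 0.102, -0.0, 0.001]
contact_force: [-0.9, 0.9, 0.7]
opening: 1.002
finger_force: 0.0
```

>>> step_arm(
  motion=[
    {"dp": [0, 0, -30], "twist": [0, 0, 0], "hand": 1},
    {"dp": [0, 0, -80], "twist": [0, 0, 0], "hand": 1},
    {"dp": [-40, 0, -130], "twist": [0, 0, 0], "hand": 1},
    {"dp": [-85, 0, -180], "twist": [0, 0, 0], "hand": 1},
    {"dp": [-115, 0, -220], "twist": [0, 0, 0], "hand": 1},
  ],
)

```text
clock: 36.52
tool_pos: [0.4846, -0.368, 0.275]
eef_rot: [0.995, 0.102, -0.0, 0.002]
contact_force: [0.3, 0.1, 0.1]
opening: 1.005
finger_force: 0.0
```

>>> step_arm(
  motion=[
    {"dp": [0, 0, 0], "twist": [0, 0, 0], "hand": 1},
    {"dp": [0, 0, 0], "twist": [0, 0, 0], "hand": 1},
  ],
)

```text
clock: 36.78
tool_pos: [0.4869, -0.3666, 0.2727]
eef_rot: [0.995, 0.103, 0.0, 0.001]
contact_force: [0.6, 0.3, -0.2]
opening: 1.0
finger_force: 0.0
```

```bash
python3 -c "
from m import *
d,P=look();save(d,'w10.png')
print('cover',rect(P,.038,.051,(.61,-.342),.06),'key',rect(P,.058,.09,(.562,-.352),.04),'base',rect(P,.019,.029,(.5986,-.3445),.12))
plane(P,.041,.05,(.617,-.341),.03)
goto(.5624,-.3519,.15,0)"
```

```text
36.775 [ 0.4869 -0.3666  0.2727] [9.946e-01 1.033e-01 4.000e-04 8.000e-04] 1.0 [ 0.45  0.66  0.22  1.62 -0.17  0.88 -0.64]
cover (array([ 607.9, -343.2]), array([87. , 66.3]), 11.8, 5346, np.float64(0.044)) key (array([ 560.8, -353.1]), array([10. , 45.7]), 3.9, 485, np.float64(0.0752)) base (array([ 596.7, -344.9]), array([155.1, 110.2]), 11.7, 8640, np.float64(0.0233))
plane [0.0045 0.0028 0.0438] 2995
36.83 [ 0.487  -0.3661  0.2718] yaw 0.208 q7 -0.63 dp [ 76.7   1.5 121.8] tw [0.001 0.    0.208]
```

View pics/w10.png

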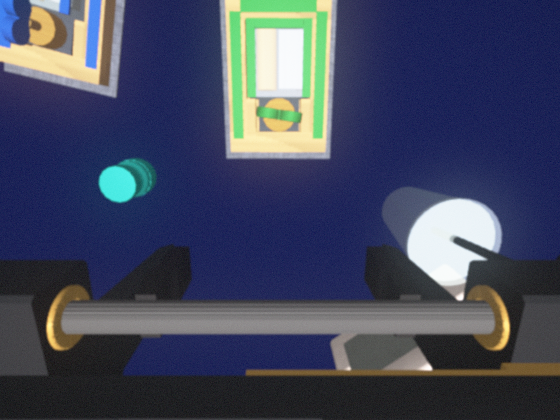

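>>> step_arm(
  motion=[
    {"dp": [20, 1, 20], "twist": [0, 0, -0.18], "hand": 1},
    {"dp": [40, 1, 40], "twist": [0, 0, -0.36], "hand": 1},
    {"dp": [60, 2, 70], "twist": [0, 0, -0.54], "hand": 1},
    {"dp": [75, 2.6, 100], "twist": [0, 0, -0.72], "hand": 1},
    {"dp": [75, 2.6, 120], "twist": [0, 0, -0.9], "hand": 1},
  ],
)

```text
clock: 37.45
tool_pos: [0.5616, -0.3519, 0.1491]
eef_rot: [0.848, 0.529, -0.0, -0.001]
contact_force: [0.1, -0.3, 0.1]
opening: 1.002
finger_force: 0.0
```

>>> step_arm(
  motion=[
    {"dp": [0, 0, 0], "twist": [0, 0, -0.18], "hand": 0.2},
    {"dp": [0, 0, 0], "twist": [0, 0, -0.36], "hand": 0.2},
    {"dp": [0, 0, 0], "twist": [0, 0, -0.53], "hand": 0.2},
    {"dp": [0, 0, 0], "twist": [0, 0, -0.53], "hand": 0.2},
  ],
)

```text
clock: 37.95
tool_pos: [0.5603, -0.3537, 0.1511]
eef_rot: [0.684, 0.73, -0.0, -0.0]
contact_force: [-0.8, 0.9, 0.5]
opening: 0.607
finger_force: 0.0
```

```bash
python3 -c "
from m import *
goto(.5608,-.3531,.074,1.639);print(r.get_state()['q'].round(2))"
```

```text
37.95 [ 0.5603 -0.3537  0.1511] yaw 1.635 q7 0.37 dp [ 0.5  0.6 77.1] tw [-0.001 -0.    -0.004]
[ 0.6   0.87 -0.2   1.53  0.22  0.76  0.37]
```

>>> step_arm(
  motion=[
    {"dp": [0.5, 0.6, 25], "twist": [0, 0, 0], "hand": 0.2},
    {"dp": [0.5, 0.6, 50], "twist": [0, 0, 0], "hand": 0.2},
    {"dp": [0.5, 0.6, 70], "twist": [0, 0, 0], "hand": 0.2},
    {"dp": [0.5, 0.6, 77], "twist": [0, 0, 0], "hand": 0.2},
    {"dp": [0.5, 0.6, 77], "twist": [0, 0, 0], "hand": 0.2},
  ],
)

```text
clock: 38.58
tool_pos: [0.5608, -0.3545, 0.0757]
eef_rot: [0.684, 0.73, -0.001, 0.001]
contact_force: [-0.2, 0.2, 0.2]
opening: 0.599
finger_force: 0.0
```

```bash
python3 -c "
from m import *
st();goto(.5608,-.3531,.074,1.639)"
```

```text
[ 0.5608 -0.3545  0.0757] F [-0.2  0.2  0.2] M [-0.059 -0.05  -0.035] op 0.599 yaw 1.635 q7 0.35
38.58 [ 0.5608 -0.3545  0.0757] yaw 1.635 q7 0.35 dp [1.4 0.1 1.7] tw [ 0.     0.002 -0.004]
```

>>> step_arm(
  motion=[
    {"dp": [0, 0, 0], "twist": [0, 0, 0], "hand": -1},
    {"dp": [0, 0, 0], "twist": [0, 0, 0], "hand": -1},
    {"dp": [0, 0, 0], "twist": [0, 0, 0], "hand": -1},
    {"dp": [0, 0, 0], "twist": [0, 0, 0], "hand": -1},
    {"dp": [0, 0, 0], "twist": [0, 0, 0], "hand": -1},
  ],
  force=30,
)

```text
clock: 39.2
tool_pos: [0.5608, -0.3547, 0.0763]
eef_rot: [0.684, 0.73, -0.001, 0.001]
contact_force: [-0.7, -0.5, 0.6]
opening: 0.109
finger_force: 30.0
```

>>> step_arm(
  motion=[
    {"dp": [0, 0, 0], "twist": [0, 0, 0.15], "hand": -1},
    {"dp": [0, 0, 0], "twist": [0, 0, 0.3], "hand": -1},
    {"dp": [0, 0, 0], "twist": [0, 0, 0.45], "hand": -1},
    {"dp": [0, 0, 0], "twist": [0, 0, 0.6], "hand": -1},
    {"dp": [0, 0, 0], "twist": [0, 0, 0.75], "hand": -1},
  ],
)

```text
clock: 39.83
tool_pos: [0.5597, -0.3541, 0.0763]
eef_rot: [0.904, 0.427, -0.001, 0.0]
contact_force: [-2.2, 2.3, 3.6]
opening: 0.111
finger_force: 30.0
```

```bash
python3 -c "
from m import *
st()"
```

```text
[ 0.5597 -0.3541  0.0763] F [-2.2  2.3  3.6] M [0.276 0.562 0.112] op 0.111 yaw 0.881 q7 -0.17
```

>>> step_arm(
  motion=[
    {"dp": [0, 0, 0], "twist": [0, 0, 0.15], "hand": -1},
    {"dp": [0, 0, 0], "twist": [0, 0, 0.3], "hand": -1},
    {"dp": [0, 0, 0], "twist": [0, 0, 0.45], "hand": -1},
    {"dp": [0, 0, 0], "twist": [0, 0, 0.6], "hand": -1},
    {"dp": [0, 0, 0], "twist": [0, 0, 0.75], "hand": -1},
  ],
)

```text
clock: 40.45
tool_pos: [0.559, -0.3529, 0.0763]
eef_rot: [0.998, 0.066, -0.001, -0.001]
contact_force: [-4.5, 3.5, 5.8]
opening: 0.109
finger_force: 30.0
```

```bash
python3 -c "
from m import *
st()"
```

```text
[ 0.559  -0.3529  0.0763] F [-4.5  3.5  5.8] M [0.804 0.963 0.086] op 0.109 yaw 0.132 q7 -0.69
```

>>> step_arm(
  motion=[
    {"dp": [0, 0, 0], "twist": [0, 0, 0.15], "hand": -1},
    {"dp": [0, 0, 0], "twist": [0, 0, 0.3], "hand": -1},
    {"dp": [0, 0, 0], "twist": [0, 0, 0.45], "hand": -1},
    {"dp": [0, 0, 0], "twist": [0, 0, 0.6], "hand": -1},
    {"dp": [0, 0, 0], "twist": [0, 0, 0.75], "hand": -1},
  ],
)

```text
clock: 41.08
tool_pos: [0.5593, -0.3516, 0.0763]
eef_rot: [0.953, -0.304, -0.002, -0.001]
contact_force: [-4.2, 6.4, 8.0]
opening: 0.114
finger_force: 30.0
```

```bash
python3 -c "
from m import *
st();print(r.get_state()['q'].round(2))"
```

```text
[ 0.5593 -0.3516  0.0763] F [-4.2  6.4  8. ] M [1.338 0.966 0.148] op 0.114 yaw -0.618 q7 -1.22
[ 0.29  1.02  0.4   1.58 -0.56  0.67 -1.22]
```

>>> step_arm(
  motion=[
    {"dp": [0, 0, 0], "twist": [0, 0, 0], "hand": 0},
    {"dp": [0, 0, 0], "twist": [0, 0, 0], "hand": 0.3},
    {"dp": [0, 0, 0], "twist": [0, 0, 0], "hand": 0.3},
  ],
)

```text
clock: 41.45
tool_pos: [0.5609, -0.355, 0.0761]
eef_rot: [0.953, -0.302, 0.001, 0.001]
contact_force: [0.7, 0.2, -0.2]
opening: 0.426
finger_force: 0.0
```

>>> step_arm(
  motion=[
    {"dp": [0, 0, -40], "twist": [0, 0, 0], "hand": 0.3},
    {"dp": [0, 0, -80], "twist": [0, 0, -0.18], "hand": 1},
    {"dp": [-20, 20, -130], "twist": [0, 0, -0.36], "hand": 1},
    {"dp": [-40, 40, -170], "twist": [0, 0, -0.54], "hand": 1},
    {"dp": [-50, 53, -196], "twist": [0, 0, -0.72], "hand": 1},
  ],
)

```text
clock: 42.08
tool_pos: [0.4878, -0.3701, 0.2745]
eef_rot: [0.998, 0.055, 0.001, 0.002]
contact_force: [-0.4, 0.1, -0.5]
opening: 0.988
finger_force: 0.0
```

>>> step_arm(
  motion=[
    {"dp": [0, 0, 0], "twist": [0, 0, -0.1], "hand": 1},
    {"dp": [0, 0, 0], "twist": [0, 0, -0.1], "hand": 1},
  ],
)

```text
clock: 42.32
tool_pos: [0.489, -0.3691, 0.2726]
eef_rot: [0.995, 0.102, 0.001, 0.001]
contact_force: [0.4, 0.4, -0.1]
opening: 0.999
finger_force: 0.0
```

```bash
python3 -c "
from m import *
d,P=look();save(d,'w11.png')
print('cover',rect(P,.038,.051,(.61,-.342),.06),'key',rect(P,.058,.09,(.562,-.352),.04),'base',rect(P,.019,.029,(.5986,-.3445),.12))
plane(P,.041,.05,(.617,-.341),.03)
goto(.5624,-.3519,.15,0)"
```

```text
42.325 [ 0.489  -0.3691  0.2726] [9.948e-01 1.021e-01 8.000e-04 1.400e-03] 0.999 [ 0.42  0.67  0.28  1.61 -0.22  0.89 -0.59]
cover (array([ 604.2, -344.9]), array([96.8, 66.3]), 10.6, 5342, np.float64(0.044)) key (array([ 560.9, -353. ]), array([ 9.6, 45.9]), 55.6, 471, np.float64(0.0752)) base (array([ 598.1, -344.6]), array([156.8, 110.2]), 11.7, 8684, np.float64(0.0233))
plane [0.0035 0.0029 0.0438] 2974
42.38 [ 0.4891 -0.3687  0.2721] yaw 0.204 q7 -0.59 dp [ 75.1  -1.9 122.1] tw [ 0.002 -0.001  0.204]
```

>>> step_arm(
  motion=[
    {"dp": [20, 0, 20], "twist": [0, 0, -0.18], "hand": 1},
    {"dp": [40, 0, 40], "twist": [0, 0, -0.36], "hand": 1},
    {"dp": [60, -1, 70], "twist": [0, 0, -0.54], "hand": 1},
    {"dp": [73.5, -1, 100], "twist": [0, 0, -0.72], "hand": 1},
    {"dp": [73.5, -1, 120], "twist": [0, 0, -0.9], "hand": 1},
  ],
)

```text
clock: 43.0
tool_pos: [0.5619, -0.3513, 0.1495]
eef_rot: [0.849, 0.528, -0.0, 0.0]
contact_force: [-0.3, -0.8, -0.4]
opening: 1.001
finger_force: 0.0
```

>>> step_arm(
  motion=[
    {"dp": [0, 0, 0], "twist": [0, 0, -0.18], "hand": 0.2},
    {"dp": [0, 0, 0], "twist": [0, 0, -0.36], "hand": 0.2},
    {"dp": [0, 0, 0], "twist": [0, 0, -0.54], "hand": 0.2},
    {"dp": [0, 0, 0], "twist": [0, 0, -0.72], "hand": 0.2},
    {"dp": [0, 0, 0], "twist": [0, 0, -0.9], "hand": 0.2},
  ],
)

```text
clock: 43.62
tool_pos: [0.5609, -0.3527, 0.1511]
eef_rot: [0.536, 0.844, -0.001, 0.0]
contact_force: [-1.1, 0.2, 0.2]
opening: 0.604
finger_force: 0.0
```

>>> step_arm(
  motion=[
    {"dp": [0, 0, 0], "twist": [0, 0, -0.18], "hand": 0.2},
    {"dp": [0, 0, 0], "twist": [0, 0, -0.36], "hand": 0.2},
    {"dp": [0, 0, 0], "twist": [0, 0, -0.54], "hand": 0.2},
    {"dp": [0, 0, 0], "twist": [0, 0, -0.54], "hand": 0.2},
  ],
)

```text
clock: 44.12
tool_pos: [0.5607, -0.3529, 0.1511]
eef_rot: [0.295, 0.956, -0.001, 0.0]
contact_force: [-0.8, 0.0, 0.3]
opening: 0.6
finger_force: 0.0
```

```bash
python3 -c "
from m import *
goto(.5609,-.3530,.074,2.541);print(r.get_state()['q'].round(2))"
```

```text
44.12 [ 0.5607 -0.3529  0.1511] yaw 2.543 q7 1.11 dp [-0.2  0.1 77.1] tw [-0.001  0.001  0.002]
[ 0.69  0.89 -0.39  1.53  0.42  0.81  1.11]
```

>>> step_arm(
  motion=[
    {"dp": [0, 0, 25], "twist": [0, 0, 0], "hand": 0.2},
    {"dp": [0, 0, 50], "twist": [0, 0, 0], "hand": 0.2},
    {"dp": [0, 0, 70], "twist": [0, 0, 0], "hand": 0.2},
    {"dp": [0, 0, 77], "twist": [0, 0, 0], "hand": 0.2},
    {"dp": [0, 0, 77], "twist": [0, 0, 0], "hand": 0.2},
  ],
)

```text
clock: 44.75
tool_pos: [0.5612, -0.3531, 0.0749]
eef_rot: [0.294, 0.956, -0.001, 0.001]
contact_force: [1.2, -0.2, 0.1]
opening: 0.597
finger_force: 0.0
```

```bash
python3 -c "
from m import *
st();goto(.5609,-.3530,.074,2.541)"
```

```text
[ 0.5612 -0.3531  0.0749] F [ 1.2 -0.2  0.1] M [ 0.006 -0.071  0.036] op 0.597 yaw 2.545 q7 1.07
44.75 [ 0.5612 -0.3531  0.0749] yaw 2.545 q7 1.07 dp [ 0.3 -0.1  0.9] tw [-0.002  0.002  0.004]
```

Well centred. Grip, turn 2.1, then probe the stop.

>>> step_arm(
  motion=[
    {"dp": [0, 0, 0], "twist": [0, 0, 0], "hand": -1},
    {"dp": [0, 0, 0], "twist": [0, 0, 0], "hand": -1},
    {"dp": [0, 0, 0], "twist": [0, 0, 0], "hand": -1},
    {"dp": [0, 0, 0], "twist": [0, 0, 0], "hand": -1},
    {"dp": [0, 0, 0], "twist": [0, 0, 0], "hand": -1},
  ],
  force=30,
)

```text
clock: 45.38
tool_pos: [0.5612, -0.3532, 0.0753]
eef_rot: [0.294, 0.956, -0.001, 0.001]
contact_force: [-1.1, -0.2, 1.2]
opening: 0.111
finger_force: 30.0
```

>>> step_arm(
  motion=[
    {"dp": [0, 0, 0], "twist": [0, 0, 0.15], "hand": -1},
    {"dp": [0, 0, 0], "twist": [0, 0, 0.3], "hand": -1},
    {"dp": [0, 0, 0], "twist": [0, 0, 0.45], "hand": -1},
    {"dp": [0, 0, 0], "twist": [0, 0, 0.6], "hand": -1},
    {"dp": [0, 0, 0], "twist": [0, 0, 0.75], "hand": -1},
  ],
)

```text
clock: 46.0
tool_pos: [0.561, -0.3533, 0.0753]
eef_rot: [0.625, 0.781, -0.001, 0.001]
contact_force: [-1.2, -0.3, 0.9]
opening: 0.113
finger_force: 30.0
```

>>> step_arm(
  motion=[
    {"dp": [0, 0, 0], "twist": [0, 0, 0.15], "hand": -1},
    {"dp": [0, 0, 0], "twist": [0, 0, 0.3], "hand": -1},
    {"dp": [0, 0, 0], "twist": [0, 0, 0.45], "hand": -1},
    {"dp": [0, 0, 0], "twist": [0, 0, 0.6], "hand": -1},
    {"dp": [0, 0, 0], "twist": [0, 0, 0.75], "hand": -1},
  ],
)

```text
clock: 46.62
tool_pos: [0.5606, -0.3533, 0.0753]
eef_rot: [0.867, 0.497, -0.001, 0.001]
contact_force: [-2.0, 0.2, 0.7]
opening: 0.107
finger_force: 30.0
```

>>> step_arm(
  motion=[
    {"dp": [0, 0, 0], "twist": [0, 0, 0.15], "hand": -1},
    {"dp": [0, 0, 0], "twist": [0, 0, 0.3], "hand": -1},
    {"dp": [0, 0, 0], "twist": [0, 0, 0.45], "hand": -1},
    {"dp": [0, 0, 0], "twist": [0, 0, 0.6], "hand": -1},
  ],
)

```text
clock: 47.12
tool_pos: [0.5604, -0.3531, 0.0753]
eef_rot: [0.976, 0.219, -0.0, 0.001]
contact_force: [-2.0, -0.2, 2.0]
opening: 0.108
finger_force: 30.0
```

```bash
python3 -c "
from m import *
st()"
```

```text
[ 0.5604 -0.3531  0.0753] F [-2.  -0.2  2. ] M [0.048 0.424 0.169] op 0.108 yaw 0.442 q7 -0.41
```

>>> step_arm(
  motion=[
    {"dp": [0, 0, 0], "twist": [0, 0, 0.1], "hand": -1},
    {"dp": [0, 0, 0], "twist": [0, 0, 0.2], "hand": -1},
    {"dp": [0, 0, 0], "twist": [0, 0, 0.27], "hand": -1},
  ],
)

```text
clock: 47.5
tool_pos: [0.5604, -0.3529, 0.0753]
eef_rot: [0.996, 0.087, -0.0, 0.001]
contact_force: [-1.7, 0.7, 2.0]
opening: 0.11
finger_force: 30.0
```

```bash
python3 -c "
from m import *
st();r.snapshot('top');st()"
```

```text
[ 0.5604 -0.3529  0.0753] F [-1.7  0.7  2. ] M [0.278 0.414 0.341] op 0.11 yaw 0.174 q7 -0.6
[ 0.5605 -0.3527  0.0753] F [-2.8  0.9  3.8] M [0.141 0.465 0.281] op 0.11 yaw 0.173 q7 -0.6
```

>>> step_arm(
  motion=[
    {"dp": [0, 0, 0], "twist": [0, 0, 0.05], "hand": -1},
    {"dp": [0, 0, 0], "twist": [0, 0, 0.09], "hand": -1},
    {"dp": [0, 0, 0], "twist": [0, 0, 0.09], "hand": -1},
  ],
)

```text
clock: 47.92
tool_pos: [0.5606, -0.3515, 0.0752]
eef_rot: [0.999, 0.044, -0.0, -0.0]
contact_force: [-2.8, 3.5, 6.1]
opening: 0.121
finger_force: 30.0
```

```bash
python3 -c "
from m import *
st()"
```

```text
[ 0.5606 -0.3515  0.0752] F [-2.8  3.5  6.1] M [0.777 0.661 0.616] op 0.121 yaw 0.088 q7 -0.66
```

>>> step_arm(
  motion=[
    {"dp": [0, 0, 0], "twist": [0, 0, 0], "hand": 0},
    {"dp": [0, 0, 0], "twist": [0, 0, 0], "hand": 0.3},
    {"dp": [0, 0, 0], "twist": [0, 0, 0], "hand": 0.3},
  ],
)

```text
clock: 48.3
tool_pos: [0.5613, -0.3535, 0.075]
eef_rot: [0.999, 0.043, 0.001, 0.002]
contact_force: [0.7, -0.4, -0.3]
opening: 0.432
finger_force: 0.0
```

>>> step_arm(
  motion=[
    {"dp": [0, 0, -40], "twist": [0, 0, 0], "hand": 0.3},
    {"dp": [0, 0, -90], "twist": [0, 0, 0], "hand": 1},
    {"dp": [-20, 0, -140], "twist": [0, 0, 0], "hand": 1},
    {"dp": [-50, 0, -190], "twist": [0, 0, 0], "hand": 1},
    {"dp": [-80, 0, -230], "twist": [0, 0, 0], "hand": 1},
  ],
)

```text
clock: 48.92
tool_pos: [0.4806, -0.36, 0.3072]
eef_rot: [0.999, 0.043, 0.001, 0.002]
contact_force: [0.2, -0.1, -1.0]
opening: 0.991
finger_force: 0.0
```

>>> step_arm(
  motion=[
    {"dp": [0, -40, -20], "twist": [0, 0, 0], "hand": 1},
    {"dp": [0, -80, -40], "twist": [0, 0, 0], "hand": 1},
    {"dp": [0, -80, -40], "twist": [0, 0, 0], "hand": 1},
    {"dp": [0, -80, -40], "twist": [0, 0, 0], "hand": 1},
  ],
)

```text
clock: 49.42
tool_pos: [0.4742, -0.2803, 0.3448]
eef_rot: [0.999, 0.043, 0.0, 0.002]
contact_force: [0.2, 1.5, -0.4]
opening: 0.998
finger_force: 0.0
```

```bash
python3 -c "
from m import *
d,P=look();save(d,'w12.png',k=1.4)
print('G cover',rect(P,.038,.051,(.61,-.342),.06),'key',rect(P,.058,.09,(.562,-.352),.04),'base',rect(P,.019,.029,(.5986,-.3445),.12))
plane(P,.041,.05,(.617,-.341),.03)
print('B cover',rect(P,.038,.051,(.65,-.0985),.06),'key',rect(P,.058,.09,(.596,-.098),.04),'base',rect(P,.019,.029,(.633,-.098),.12));plane(P,.041,.05,(.65,-.099),.03)
t=cam('top');Q=world(t);print('pot',rect(Q,.05,.09,(.53,.417),.06));save(t,'t12.png',k=1.4);np.savez('t12.npz',**t)
find(t,'top',['mov_red','mov_green','mov_blue','pot_red','coffee','screwdriver','pencil_case','pliers','tape','offcut'])"
```

```text
49.425 [ 0.4742 -0.2803  0.3448] [9.991e-01 4.270e-02 4.000e-04 1.700e-03] 0.998 [ 0.19  0.52  0.43  1.7  -0.25  0.97 -0.78]
G cover (array([ 601.7, -344.9]), array([101.8,  66.6]), 9.9, 3644, np.float64(0.044)) key (array([ 561.1, -351.6]), array([45.7, 10.4]), 10.3, 413, np.float64(0.0743)) base (array([ 598.9, -344.5]), array([160.5, 110.4]), 11.7, 6243, np.float64(0.0234))
plane [0.0049 0.0039 0.0439] 2011
B cover (array([629.9, -99.3]), array([67.6, 79.4]), 86.7, 2930, np.float64(0.0437)) key (array([595.1, -97.3]), array([11.2, 45.9]), 86.8, 610, np.float64(0.0728)) base (array([615.1, -98.4]), array([111. , 124.5]), 88.7, 4572, np.float64(0.0231))
plane [0.0037 0.0023 0.0436] 1798
pot (array([526.1, 417.5]), array([38.8, 38.4]), 0.3, 128, np.float64(0.0652))
mov_green 0.71 [ 0.631 -0.32   0.043] [361. 175.]
mov_blue 0.78 [ 0.629 -0.096  0.04 ] [294. 177.]
coffee 0.76 [ 0.471 -0.532  0.118] [436. 219.]
screwdriver 0.65 [0.254 0.28  0.023] [181. 293.]
pencil_case 0.91 [ 0.743 -0.236  0.046] [335. 144.]
pliers 0.79 [0.69  0.412 0.011] [148. 165.]
pliers 0.34 [0.778 0.027 0.024] [258. 138.]
tape 0.7 [0.782 0.026 0.025] [258. 136.]
offcut 0.47 [0.768 0.149 0.007] [224. 143.]
```

View pics/w12.png

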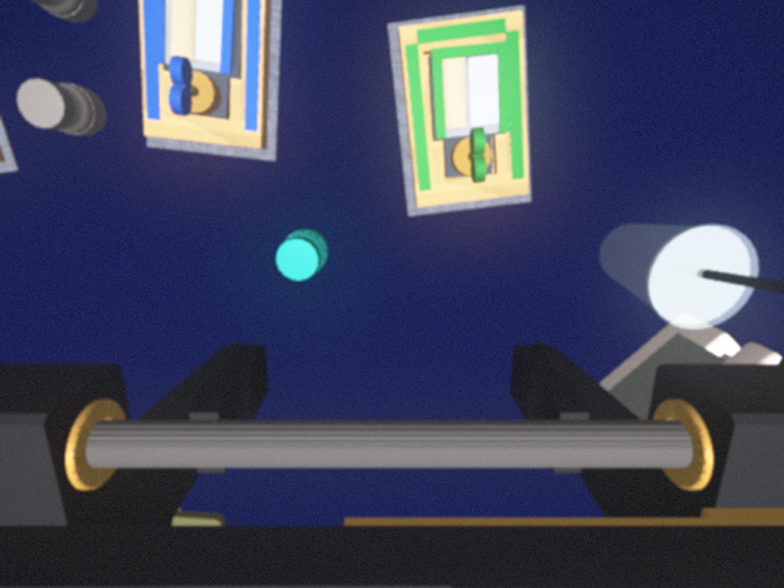

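View pics/t12.png

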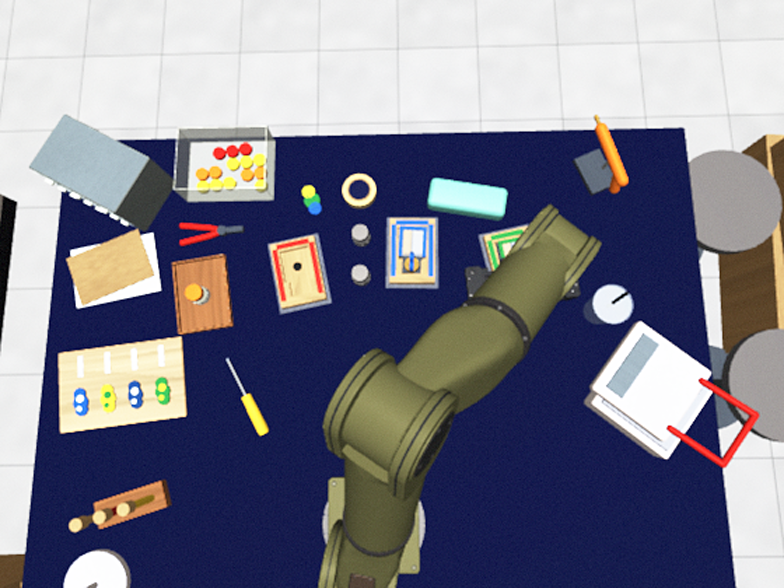

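```bash
python3 -c "
from m import *
print(r.finish_job())"
```

```text
the job is handed in; nothing more can be done
None
```

The job is handed in: the one glue pot stands in the brown tray, the blue and green movements are seated flat in their own bases and wound to the stop, there was no red movement on the table, and the last pictures show the other things where they started.

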